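Strip a bench mould and clear its vent groove

TASK

Slide the closed mould along on its shuttle until it is fully home at the stripping (yellow) end, then pull the top half off and lay it handle up on the rubber mat, squarely within it, and lift every moulded housing out into the blue tray. With the brass pick, follow the U-shaped groove of the bottom half slowly (about 3 cm a second) with the tip on the groove's floor, from the closed end at the brass disc round to the open end, and hang the pick back in its rest. Leave the shuttle at the stripping end and do not disturb the bottle, grease tin and brush.

Things in the scene. Friction and masses are not known exactly. Their poses are not given: they have to be found in the camera images.
- shuttle (a joint): shuttle: steel carriage plate (top 30 mm above the bench) on two fixed rails, carrying the bottom mould half (aluminium, 120 x 206 x 30 mm); it cannot be lifted off. Value in m: 0 at the cooling end (blue marks), 0.140 against the stop at the stripping end (yellow marks). It moves along -y of mould_face as the value grows, needs about 4 N and stays where it is left
- knob_grip (a point): grip point of the shuttle's upright round black knob (28 mm diameter, from 30 to 86 mm above the bench), 68 mm above the bench; 145 mm from the mould's centre along -y of mould_face
- mould_face (a point): centre of the bottom half's parting face, 60 mm above the bench; x across the mould (120 mm), y along it and the rails (206 mm), z up. Three pockets, 6 mm deep, 67 (x) x 23 mm, at y = -0.046, 0, 0.046 m. At x = 0, y = -0.096 and 0.096 stand steel heels 20 x 14 mm, 24 mm high; their sprung brass noses reach in to y = -0.0825 and 0.0825, 8 to 22 mm above the face
- top: top mould half: hollow aluminium block 120 (x) x 206 (y) x 40 mm, 0.45 kg, black bar handle; origin in the centre of its underside, z up. Seated, it lies on mould_face with the same axes. It slides straight up along the heels: two spring latches let go within 14 mm of lift under a pull of about 15 N (weight included); it is clear of the heels after 24 mm
- top_handle (a point): centre of the top half's black handle bar: 14 mm wide (x), 14 mm high, 104 mm long along y of top; 76 mm above the underside, 29 mm free height below the bar, on posts at y = -0.046 and 0.046 m
- mat: black rubber mat with a dark green field, 250 (x) x 160 (y) x 6 mm, fixed flat on the bench; origin under its centre
- tray: loose blue open plastic tray, 220 (x) x 150 (y) x 30 mm outside, walls and floor 5 mm thick; origin under its centre
- part_a: moulded orange sensor housing, 64 (x) x 20 (y) x 28 mm (z), 45 g; origin in the centre of its underside. One to three are present, standing loosely in pockets of the bottom half, long side along the pocket, under the top half; they stick out 22 mm above the parting face. None if absent (or held)
- part_b: moulded orange sensor housing, 64 (x) x 20 (y) x 28 mm (z), 45 g; origin in the centre of its underside. One to three are present, standing loosely in pockets of the bottom half, long side along the pocket, under the top half; they stick out 22 mm above the parting face. None if absent (or held)
- part_c: moulded orange sensor housing, 64 (x) x 20 (y) x 28 mm (z), 45 g; origin in the centre of its underside. One to three are present, standing loosely in pockets of the bottom half, long side along the pocket, under the top half; they stick out 22 mm above the parting face. None if absent (or held)
- pick: brass groove pick: a red and black T-handle bar, 110 mm long (x), 16 mm wide (y), 20 mm high (z), with a brass shaft (6 mm thick, 5 mm at the rounded tip) pointing along -z; 0.10 kg. A light touch is enough: pressed hard, the tip drags and the pick turns in the grip. Origin in the centre of the bar
- pick_tip (a point): the very tip of the pick, 75 mm below the centre of its bar along its -z
- stand: fixed rest for the pick: base plate 130 x 70 x 8 mm, two upright grey yokes (8 mm thick) at x = -0.042 and 0.042 m; origin under its centre. The bar lies along x across both yokes on seats 85 mm above the bench, between prongs 26 mm apart that reach 14 mm above the seats; the shaft hangs free between the yokes
- stand_rest (a point): where the centre of the pick's bar is when it hangs in its rest: 95 mm above the bench, over the stand's centre
- groove_1 (a point): point 1 of 7 on the floor of the U-shaped dark groove, mid-width, where its start is marked by a brass disc. The groove is 9 mm wide and 6 mm deep, its floor 54 mm above the bench; straight legs between points 1, 3, 5 and 7, square corners at 3 and 5; its closed end is 7 mm before point 1
- groove_2 (a point): point 2 of 7 on the floor of the U-shaped dark groove, mid-width, half way along the first long leg
- groove_3 (a point): point 3 of 7 on the floor of the U-shaped dark groove, mid-width, in the first corner
- groove_4 (a point): point 4 of 7 on the floor of the U-shaped dark groove, mid-width, in the middle of the short leg
- groove_5 (a point): point 5 of 7 on the floor of the U-shaped dark groove, mid-width, in the second corner
- groove_6 (a point): point 6 of 7 on the floor of the U-shaped dark groove, mid-width, half way along the second long leg
- groove_7 (a point): point 7 of 7 on the floor of the U-shaped dark groove, mid-width, near the end of the second long leg, 39 mm before the groove runs out through the end of the mould
- spray: white spray bottle, 54 mm diameter, 150 mm high, a bystander; origin under its centre
- grease: green grease tin, 52 mm diameter, 50 mm high, a bystander; origin under its centre
- brush: hand brush, 160 mm long, lying on the bench, a bystander

How it is judged:
On the way, in this order (a step that is already met when the one before it is completed fails the run):
1. the shuttle is at the stripping end with the mould still closed (value of joint shuttle above 0.134 m and z of top in the frame of mould_face below 0.006 m and horizontal distance between top and mould_face below 0.008 m), for 0.2 s.
2. the top half is pulled clear of the bottom half (distance between top and mould_face above 0.035 m), for 0.1 s.
3. the pick's tip stands on the groove floor at the marked start (point 1) (horizontal distance between pick_tip and groove_1 below 0.006 m and z of pick_tip in the frame of groove_1 between -0.004 and 0.004 m and linear speed of pick below 0.06 m/s), for 0.1 s.
4. the tip, still on the floor and moving slowly, passes point 2 (horizontal distance between pick_tip and groove_2 below 0.006 m and z of pick_tip in the frame of groove_2 between -0.004 and 0.004 m and linear speed of pick below 0.06 m/s), for 0.1 s.
5. the tip, still on the floor and moving slowly, passes point 3 (horizontal distance between pick_tip and groove_3 below 0.006 m and z of pick_tip in the frame of groove_3 between -0.004 and 0.004 m and linear speed of pick below 0.06 m/s), for 0.1 s.
6. the tip, still on the floor and moving slowly, passes point 4 (horizontal distance between pick_tip and groove_4 below 0.006 m and z of pick_tip in the frame of groove_4 between -0.004 and 0.004 m and linear speed of pick below 0.06 m/s), for 0.1 s.
7. the tip, still on the floor and moving slowly, passes point 5 (horizontal distance between pick_tip and groove_5 below 0.006 m and z of pick_tip in the frame of groove_5 between -0.004 and 0.004 m and linear speed of pick below 0.06 m/s), for 0.1 s.
8. the tip, still on the floor and moving slowly, passes point 6 (horizontal distance between pick_tip and groove_6 below 0.006 m and z of pick_tip in the frame of groove_6 between -0.004 and 0.004 m and linear speed of pick below 0.06 m/s), for 0.1 s.
9. the tip reaches the end of the groove (point 7) (horizontal distance between pick_tip and groove_7 below 0.006 m and z of pick_tip in the frame of groove_7 between -0.004 and 0.004 m and linear speed of pick below 0.06 m/s), for 0.1 s.
At the end, for the whole second after the job is handed in: The shuttle is at the stripping end (joint over 130 mm); the top half rests handle up on the mat, centre within 30 mm of the mat's centre and its length within 14 degrees of the mat's long side; every housing present lies in the tray; the pick hangs in its rest within 15 mm; all is at rest (value of joint shuttle above 0.13 m and horizontal distance between top and mat below 0.03 m and height (world z) of top below 0.012 m and angle between top's own z axis and vertical below 0.08 rad and angle between the y axis of top and the x axis of mat, either way round below 0.25 rad and linear speed of top below 0.02 m/s and horizontal distance between pick and stand_rest below 0.015 m and z of pick in the frame of stand_rest between -0.006 and 0.006 m and angle between pick's own z axis and vertical below 0.3 rad and linear speed of each of pick, part_a, part_b, part_c below 0.03 m/s and x of part_a in the frame of tray between -0.105 and 0.105 m and y of part_a in the frame of tray between -0.07 and 0.07 m and height (world z) of each of part_a, part_b, part_c below 0.075 m and x of part_b in the frame of tray between -0.105 and 0.105 m and y of part_b in the frame of tray between -0.07 and 0.07 m and x of part_c in the frame of tray between -0.105 and 0.105 m and y of part_c in the frame of tray between -0.07 and 0.07 m); the robot touches nothing.
It fails at once if the spray bottle is disturbed (moved over 30 mm) (distance of spray from where it was at the start of the episode above 0.03 m).
It fails at once if the grease tin is disturbed (moved over 30 mm) (distance of grease from where it was at the start of the episode above 0.03 m).
It fails at once if the brush is disturbed (moved over 30 mm) (distance of brush from where it was at the start of the episode above 0.03 m).
Of part_a, part_b, part_c only 1 to 3 are there at a start; the rules pass over those that are not, and their reading is None.
At some moment in a run one of tray may be knocked a few centimetres aside while the robot is not near it.
Once in a run the grip may slacken for a moment while it holds something.
It also fails if it takes over 210 s, if anything falls off the work surface, if the arm or the gripper's body presses on something with over 40 N, if the wrist force passes 120 N, or if a joint passes its speed limit or range.

ROBOT

A 7-joint arm with a two-finger parallel gripper is mounted at the origin on the work surface. World frame = base frame: x ahead of the robot, y to its left, z up, the work surface at z = 0. Lengths are in m, angles in rad, forces in N, time in s.
With the tool pointing down it reaches from about 0.425 to 0.925 m from the base axis. Payload 6.8 kg.
Tool frame: the origin (TCP) lies between the finger pads; the fingertips stand arm.nose_length ahead of it and the grasp point (between the pads) lies 5 mm behind it (arm.nose_length is the distance from the TCP to the fingertips, in m); z points along the fingers, y is the line along which they close (so a half turn about z gives the same grasp; the last joint's range is limited). The gripper opens to 88 mm and grips with 3 to 60 N. Pads are 20 mm wide; open, the fingers measure 115 mm over their backs; the gripper's body (75 mm by 178 mm) begins 61 mm behind the grasp point.
Start: joints at [-1.443, 0.477, 0.022, 1.555, -0.011, 1.109, -0.083], TCP at [0.158, 0.656, 0.237] pointing down, gripper open.
Joint ranges: [-2.96, 2.96], [-0.34, 2.1], [-1.41, 1.46], [0.24, 2.44], [-1.37, 4.51], [0.17, 1.92], [-2.96, 2.96]. Speed limits (rad/s): [2.39, 2.39, 3.14, 3.14, 3.14, 3.14, 3.14].

INTERFACE

Orientations are given as a unit quaternion [w, x, y, z].
In Python, from bench import observe, viewer, ticket, arm gives the robot as it stands.
- The arm moves only by the shell command python3 -m creep 'ROWS' [OPENING] [FORCE]. ROWS is JSON, a list of rows, each an object of numbers: "tx", "ty", "tz": the shift along the tool's x, y, z normalised to -1 to 1, where 1 is 0.1 m; "spin": the turn about the tool's z normalised to -1 to 1, where 1 is pi rad. In form: [{"tx": .., "ty": .., "tz": .., "spin": ..}, ...]. A call has exactly 10 rows; each row is the pose to reach, as a shift and turn from the pose commanded when the call began, along the tool's axes at that moment, turning the shorter way round; what a row does not reach only later rows make up. A row lasts 1/8 s, in which the tool goes at most 62.5 mm and 10.7 degrees, less where a joint would pass 70% of its speed; a pose out of reach is approached as far as the arm can. A call with a number of a shift or a turn outside -1 to 1 is refused whole. A call with a gripper value outside its range is refused whole. OPENING is the closure, from 0 (fully open) to 1 (shut), set as the call begins (- or left out, the last holds). The fingers move at their own pace and stop on an object; FORCE is the grip in N (left out, the last holds). Time passes only in rows, so rows that repeat a pose let the fingers close, or fill a call up. It gives the time, the measured TCP pose, the force, the opening and the grip force at its end, in the units of the state.
- observe(): the state, without advancing time (a new reading comes with each control period).
- viewer.get_image(name): name is "scene" or "side" or "wrist"; returns the picture (480x640x3 uint8, blue, green, red); there is no depth.
- viewer.camera_params(name): a dict with "fovy" (degrees; the focal length in pixels is half the picture's height over the tangent of half this angle, whatever the lens; pixels are square), "cx", "cy" (the principal point, pixels), "dist_coeffs" ([k1, k2, p1, p2, k3] as OpenCV has them; the pictures are not rectified), "xyz" and "attitude" of the camera in the world; the wrist camera has in their place "tool_from_camera" (4x4, takes a point from camera to tool coordinates, whose origin is the TCP and whose axes are the flange's). Camera axes: x right, y down, z forward; pixel columns grow to the right and rows downward; lengths in m; the calibration is good to about 2 mm. A picture is of the moment at which its call begins: read the wrist's pose just before it. camera_params takes no time and is no camera call.
- ticket.sign_off(): hands the job in; it is judged then, once.
Trained networks look in the newest picture that a camera, given by its name, has taken for a name from the list of things; names that differ only in an ending like _2 or _b are one class to them, and where a whole thing is asked for, a point or a joint stands for the part that bears it (a point fixed in the world has none). Each returns a list of dicts, best first, with "confidence" (0 to 1); they miss things now and then, are a little off and sometimes report something else, mostly with a low value. They report only what shows in the picture. A call takes as long as a camera call.
- viewer.boxes_of(query, camera): "extent" ([left, top, right, bottom] in pixels, round what is visible of it).
The state is a dict: "t": time; "joint_positions": joint angles; "joint_velocities": joint speeds; "joint_efforts": joint torques, N m; "position": TCP position; "eef_rot": TCP orientation; "force": force on the tool from outside, world axes, zero at the start; "torque": the same for the moment, N m; "finger_gap": finger opening in m; "finger_force": force on a finger pad.
Only numpy, scipy, OpenCV 4.12 (cv2) and the standard library are available. Lean on these libraries where they do the work, as an engineer would, in place of code of your own. Each camera call takes 0.05 s, during which the arm holds its last target. There are 200 camera calls.

## Working session

There is one attempt and no reset: what is moved stays moved. The work goes in short steps, Python scripts to look and compute and a shell command to move; the robot and the scene stay as the last step left them, time stands still between calls to the robot, and variables do not carry over. Pictures are saved under pics/ and viewed, at most 14 in all, crops included, and the job is handed in when it is done.

```bash
ls; mkdir -p pics
python3 - <<'E'
from bench import observe, viewer, ticket, arm
import cv2
print(observe()); print(arm.nose_length)
for n in("scene","side","wrist"):
    print(n,viewer.camera_params(n))
for n in("scene","side"):
    cv2.imwrite(f"pics/{n}0.png",viewer.get_image(n))
    for q in("knob_grip","top","top_handle","mat","tray","pick","stand","groove_1","spray","grease","brush","mould_face"):
        try: print(n,q,[(round(b["confidence"],2),[round(x) for x in b["extent"]]) for b in viewer.boxes_of(q,n)[:2]])
        except Exception as e: print(q,e)
E
```

```text
pics
{'t': 0.0, 'joint_positions': array([-1.44306462,  0.47776863,  0.02231663,  1.55639095, -0.01150856,
        1.10930657, -0.08310062]), 'joint_velocities': array([ 0.00146288,  0.00075827,  0.00034599,  0.00050418, -0.00102049,
        0.00137262, -0.00098689]), 'joint_efforts': array([-1.26311374e-03, -5.82835150e+01,  1.53383475e+00, -2.72628933e+01,
       -5.44248673e-02,  1.68690691e-02,  1.58740218e-04]), 'position': array([0.15758042, 0.65578037, 0.2357279 ]), 'eef_rot': array([-4.79321002e-05,  1.17623720e-01,  9.93057853e-01, -8.71620949e-04]), 'force': array([ 0.83658311,  0.57344111, -0.38224941]), 'torque': array([-0.0096893 , -0.06160455, -0.0273692 ]), 'finger_force': 0.0, 'finger_gap': 0.08786232529917122}
0.014
scene {'fovy': 48.678730060449745, 'cx': 323.76701981481585, 'cy': 229.32182830852858, 'dist_coeffs': array([-0.05795876,  0.        ,  0.        ,  0.        ,  0.        ]), 'xyz': array([1.07161551, 0.32225667, 0.94737608]), 'attitude': array([-0.12854825,  0.41755485,  0.85973744, -0.26452758])}
side {'fovy': 49.63952728644652, 'cx': 310.4640000563521
[... 1357 characters left out ...]
_face [(0.58, [369, 256, 524, 386])]
side knob_grip [(0.98, [238, 307, 332, 447]), (0.24, [235, 318, 326, 436])]
side top [(0.85, [238, 316, 326, 436])]
side top_handle [(0.75, [232, 316, 325, 439]), (0.52, [238, 303, 328, 447])]
side mat [(0.66, [307, 205, 418, 266])]
side tray [(0.6, [318, 152, 404, 202])]
side pick [(0.75, [376, 330, 401, 389]), (0.21, [236, 302, 330, 451])]
side stand [(0.76, [361, 336, 413, 423])]
side groove_1 [(0.94, [234, 303, 328, 453])]
side spray [(0.63, [212, 236, 238, 302]), (0.15, [238, 301, 333, 449])]
side grease [(0.8, [374, 273, 400, 307])]
side brush [(0.84, [227, 215, 259, 265])]
side mould_face [(0.67, [236, 303, 327, 448]), (0.59, [359, 331, 411, 424])]
```

View pics/scene0.png

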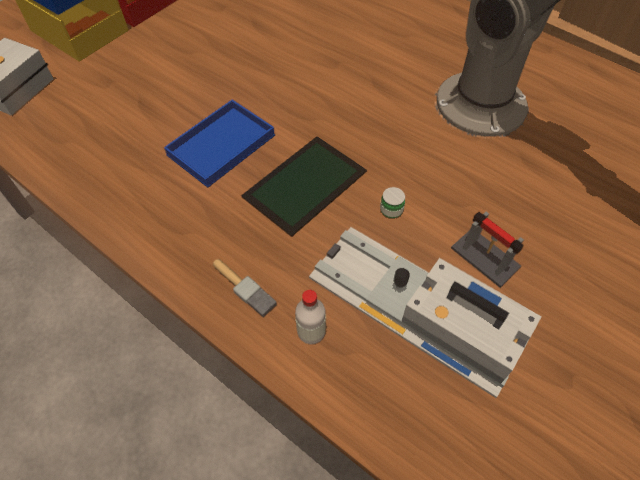

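View pics/side0.png

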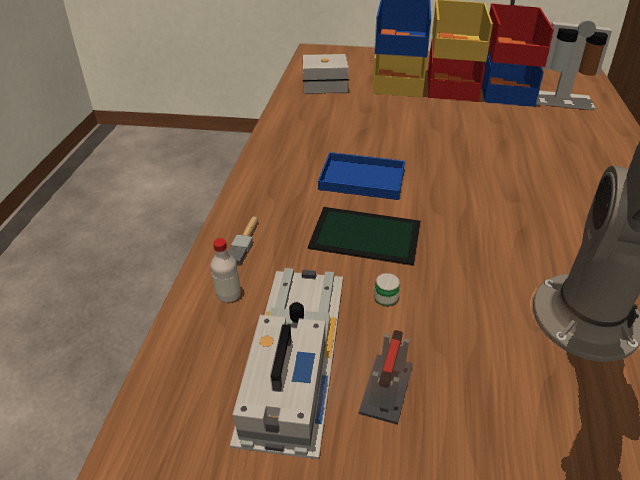

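The scene view shows the mould at its blue end with the knob at (402,275), the mat at (305,185), the tray at (220,142), and the pick in its rest at (498,230). The side view agrees. The boxes for knob and groove cover the whole mould, so I use my own pixels for those.

```bash
cat > h.py <<'E'
import numpy as np, cv2
from scipy.spatial.transform import Rotation as R
from bench import observe, viewer, arm
def rq(q): return R.from_quat([q[1],q[2],q[3],q[0]])
def cam(n,st=None):
    c=viewer.camera_params(n); f=240/np.tan(np.radians(c["fovy"]/2))
    K=np.array([[f,0,c["cx"]],[0,f,c["cy"]],[0,0,1]])
    if n=="wrist":
        st=st or observe(); T=np.eye(4); T[:3,:3]=rq(st["eef_rot"]).as_matrix(); T[:3,3]=st["position"]
        T=T@c["tool_from_camera"]; return K,c["dist_coeffs"],T[:3,:3],T[:3,3]
    return K,c["dist_coeffs"],rq(c["attitude"]).as_matrix(),np.array(c["xyz"])
def ray(C,px):
    K,d,A,o=C; u=cv2.undistortPoints(np.array(px,float).reshape(-1,1,2),K,d).reshape(-1,2)
    return np.c_[u,np.ones(len(u))]@A.T
def onz(C,px,z):
    r=ray(C,px); return C[3]+r*((z-C[3][2])/r[:,2])[:,None]
def proj(C,P):
    K,d,A,o=C; p=(np.atleast_2d(P)-o)@A
    return cv2.projectPoints(p,np.zeros(3),np.zeros(3),K,d)[0].reshape(-1,2)
def tool(st=None):
    st=st or observe(); M=rq(st["eef_rot"]).as_matrix(); return st["position"],M
def delta(target,st=None):
    """shift to the world target in tool axes, in units of 0.1 m"""
    p,M=tool(st); return np.round(M.T@(np.array(target)-p)/0.1,3)
E
python3 - <<'E'
from h import *
np.set_printoptions(precision=3,suppress=True)
s,d=cam("scene"),cam("side")
print(proj(s,[0,0,0]),proj(d,[0,0,0]))
for n,a,b,z in [("knobtop",(402,272),(297,307),.086),("mat1",(318,138),(319,209),.006),("mat2",(366,172),(420,218),.006),("mat3",(292,232),(415,261),.006),("mat4",(243,190),(310,247),.006),
 ("pickA",(479,217),(398,333),.102),("pickB",(518,246),(387,384),.102),("spray",(312,340),(229,298),0),("grease",(393,195),(387,279),.05)]:
    print(n,onz(s,[a],z)[0],onz(d,[b],z)[0])
print("top",onz(s,[(441,262),(541,319),(507,372),(408,310)],.1),onz(d,[(262,318),(327,318),(322,440),(238,435)],.1))
print("handle",onz(s,[(453,288),(505,319)],.143),onz(d,[(287,328),(278,384)],.143))
print("tray",onz(s,[(232,102),(274,131),(208,183),(166,151)],[.03,.03,0,.03]),onz(d,[(332,155),(405,158),(402,194),(320,190)],[.03,.03,0,0]))
E
```

```text
[[480.966 103.028]] [[586.725 316.205]]
knobtop [0.597 0.134 0.086] [0.593 0.138 0.086]
mat1 [ 0.366 -0.251  0.006] [ 0.618 -0.267  0.006]
mat2 [ 0.382 -0.096  0.006] [ 0.361 -0.27   0.006]
mat3 [ 0.616 -0.122  0.006] [ 0.369 -0.11   0.006]
mat4 [ 0.597 -0.283  0.006] [ 0.615 -0.12   0.006]
pickA [0.408 0.189 0.102] [0.402 0.183 0.102]
pickB [0.422 0.281 0.102] [0.414 0.291 0.102]
spray [0.778 0.063 0.   ] [0.76  0.062 0.   ]
grease [0.43  0.007 0.05 ] [0.43  0.001 0.05 ]
top [[0.542 0.183 0.1  ]
 [0.533 0.382 0.1  ]
 [0.656 0.379 0.1  ]
 [0.662 0.188 0.1  ]] [[0.647 0.186 0.1  ]
 [0.531 0.167 0.1  ]
 [0.502 0.403 0.1  ]
 [0.628 0.416 0.1  ]]
handle [[0.6   0.233 0.143]
 [0.597 0.331 0.143]] [[0.588 0.235 0.143]
 [0.579 0.345 0.143]]
tray [[ 0.42  -0.484  0.03 ]
 [ 0.431 -0.333  0.03 ]
 [ 0.629 -0.365  0.   ]
 [ 0.635 -0.49   0.03 ]] [[ 0.617 -0.492  0.03 ]
 [ 0.409 -0.508  0.03 ]
 [ 0.409 -0.374  0.   ]
 [ 0.63  -0.358  0.   ]]
```

```bash
python3 -m creep '[{"tx":-0.1,"ty":-0.07,"spin":0.05},{"tx":-0.2,"ty":-0.15,"spin":0.1},{"tx":-0.3,"ty":-0.22,"spin":0.15},{"tx":-0.4,"ty":-0.3,"spin":0.2},{"tx":-0.5,"ty":-0.37,"spin":0.25},{"tx":-0.6,"ty":-0.44,"spin":0.3},{"tx":-0.7,"ty":-0.52,"spin":0.35},{"tx":-0.85,"ty":-0.63,"spin":0.4},{"tx":-1,"ty":-0.74,"spin":0.414},{"tx":-1,"ty":-0.74,"spin":0.414}]'
for i in 1; do python3 -m creep '[{"tx":-0.1,"ty":0.08},{"tx":-0.2,"ty":0.16},{"tx":-0.3,"ty":0.24},{"tx":-0.4,"ty":0.32},{"tx":-0.5,"ty":0.4},{"tx":-0.6,"ty":0.48},{"tx":-0.7,"ty":0.56},{"tx":-0.8,"ty":0.64},{"tx":-0.88,"ty":0.69},{"tx":-0.88,"ty":0.69}]'; done
```

```text
invalid input at $[0]: expected keys tx, ty, tz, spin
invalid input at $[0]: expected keys tx, ty, tz, spin
```

```bash
python3 -m creep '[{"tx":-0.1,"ty":-0.07,"tz":0,"spin":0.05},{"tx":-0.2,"ty":-0.15,"tz":0,"spin":0.1},{"tx":-0.3,"ty":-0.22,"tz":0,"spin":0.15},{"tx":-0.4,"ty":-0.3,"tz":0,"spin":0.2},{"tx":-0.5,"ty":-0.37,"tz":0,"spin":0.25},{"tx":-0.6,"ty":-0.44,"tz":0,"spin":0.3},{"tx":-0.7,"ty":-0.52,"tz":0,"spin":0.35},{"tx":-0.85,"ty":-0.63,"tz":0,"spin":0.4},{"tx":-1,"ty":-0.74,"tz":0,"spin":0.414},{"tx":-1,"ty":-0.74,"tz":0,"spin":0.414}]'
python3 -m creep '[{"tx":-0.1,"ty":0.08,"tz":0,"spin":0},{"tx":-0.2,"ty":0.16,"tz":0,"spin":0},{"tx":-0.3,"ty":0.24,"tz":0,"spin":0},{"tx":-0.4,"ty":0.32,"tz":0,"spin":0},{"tx":-0.5,"ty":0.4,"tz":0,"spin":0},{"tx":-0.6,"ty":0.48,"tz":0,"spin":0},{"tx":-0.7,"ty":0.56,"tz":0,"spin":0},{"tx":-0.8,"ty":0.64,"tz":0,"spin":0},{"tx":-0.88,"ty":0.69,"tz":0,"spin":0},{"tx":-0.88,"ty":0.69,"tz":0,"spin":0}]'
```

```text
t: 2.55
position: [0.2391, 0.5599, 0.2369]
eef_rot: [0.0, 0.695, 0.719, 0.0]
force: [0.4, 0.1, -0.8]
finger_gap: 0.0877
finger_force: 0.0
t: 3.8
position: [0.3102, 0.4747, 0.2367]
eef_rot: [0.0, 0.695, 0.719, 0.0]
force: [-0.3, 1.1, 0.6]
finger_gap: 0.0882
finger_force: 0.0
```

```bash
python3 -m creep '[{"tx":-0.1,"ty":0.1,"tz":0,"spin":0},{"tx":-0.2,"ty":0.2,"tz":0,"spin":0},{"tx":-0.3,"ty":0.3,"tz":0,"spin":0},{"tx":-0.4,"ty":0.4,"tz":0,"spin":0},{"tx":-0.5,"ty":0.5,"tz":0,"spin":0},{"tx":-0.6,"ty":0.6,"tz":0,"spin":0},{"tx":-0.7,"ty":0.7,"tz":0,"spin":0},{"tx":-0.8,"ty":0.8,"tz":0,"spin":0},{"tx":-0.9,"ty":0.9,"tz":0,"spin":0},{"tx":-1,"ty":1,"tz":0,"spin":0}]'
python3 -m creep '[{"tx":-0.1,"ty":0.1,"tz":0,"spin":0},{"tx":-0.2,"ty":0.2,"tz":0,"spin":0},{"tx":-0.3,"ty":0.3,"tz":0,"spin":0},{"tx":-0.4,"ty":0.4,"tz":0,"spin":0},{"tx":-0.5,"ty":0.5,"tz":0,"spin":0},{"tx":-0.6,"ty":0.6,"tz":0,"spin":0},{"tx":-0.7,"ty":0.7,"tz":0,"spin":0},{"tx":-0.8,"ty":0.8,"tz":0,"spin":0},{"tx":-0.9,"ty":0.9,"tz":0,"spin":0},{"tx":-1,"ty":1,"tz":0,"spin":0}]'
python3 -m creep '[{"tx":-0.1,"ty":0.1,"tz":0,"spin":0},{"tx":-0.2,"ty":0.2,"tz":0,"spin":0},{"tx":-0.3,"ty":0.3,"tz":0,"spin":0},{"tx":-0.4,"ty":0.4,"tz":0,"spin":0},{"tx":-0.5,"ty":0.5,"tz":0,"spin":0},{"tx":-0.6,"ty":0.6,"tz":0,"spin":0},{"tx":-0.7,"ty":0.7,"tz":0,"spin":0},{"tx":-0.8,"ty":0.76,"tz":0,"spin":0},{"tx":-0.9,"ty":0.76,"tz":0,"spin":0},{"tx":-0.9,"ty":0.76,"tz":0,"spin":0}]'
python3 - <<'E'
from h import *
st=observe(); print(st["position"],st["joint_positions"])
cv2.imwrite("pics/w1.png",viewer.get_image("wrist"))
E
```

```text
t: 5.05
position: [0.4137, 0.3783, 0.2366]
eef_rot: [-0.0, 0.695, 0.719, 0.0]
force: [-0.3, -0.4, -0.6]
finger_gap: 0.0879
finger_force: 0.0
t: 6.3
position: [0.5171, 0.2818, 0.2367]
eef_rot: [-0.0, 0.695, 0.719, 0.0]
force: [0.9, 0.4, -0.2]
finger_gap: 0.0878
finger_force: 0.0
t: 7.55
position: [0.5953, 0.1939, 0.2367]
eef_rot: [0.0, 0.695, 0.719, -0.0]
force: [-0.3, -0.1, -0.2]
finger_gap: 0.0878
finger_force: 0.0
[0.59534931 0.19387138 0.23671318] [-0.77592934  0.42623346  0.4891392   1.70415418 -0.22345277  1.06717998
 -0.18253493]
```

View pics/w1.png

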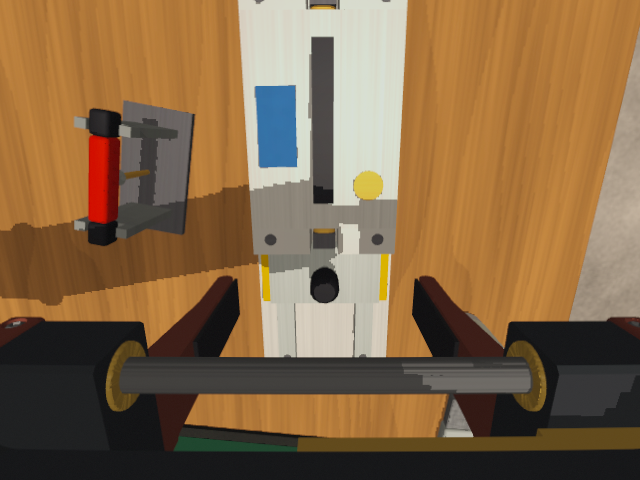

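The wrist view shows the knob top at (324,288), the handle bar from (323,38) to (322,192), the top's front corners at (253,252) and (396,252), and the pick bar from (104,110) to (102,244).

Run:
```python
from h import *
np.set_printoptions(precision=4,suppress=True)
C=cam("wrist")
print("knob",onz(C,[(324,290)],.086))
print("handle",onz(C,[(312,38),(333,38),(312,192),(333,190)],.143))
print("front",onz(C,[(253,252),(396,252),(241,8),(407,8)],.1))
print("pick",onz(C,[(104,110),(103,244)],.1), onz(C,[(91,137),(120,137),(89,222),(116,222)],.105))
p,M=tool(); print("tooly ang",np.degrees(np.arctan2(M[1,1],M[0,1])))
print(delta([0.596,.135,.073]))
```

```text
knob [[0.5943 0.1379 0.086 ]]
handle [[0.5809 0.3315 0.143 ]
 [0.5938 0.3319 0.143 ]
 [0.5831 0.2362 0.143 ]
 [0.5975 0.2381 0.143 ]]
front [[0.5325 0.1772 0.1   ]
 [0.6543 0.1813 0.1   ]
 [0.5279 0.3599 0.1   ]
 [0.6463 0.3639 0.1   ]]
pick [[0.4204 0.288  0.1   ]
 [0.4047 0.18   0.1   ]] [[0.4106 0.2677 0.105 ]
 [0.4332 0.2683 0.105 ]
 [0.399  0.2002 0.105 ]
 [0.4214 0.2009 0.105 ]]
tooly ang 1.9392058576246607
[-0.599 -0.012  1.637]
```

```bash
python3 -m creep '[{"tx":-0.1,"ty":0,"tz":0.1,"spin":0},{"tx":-0.2,"ty":-0.03,"tz":0.2,"spin":0},{"tx":-0.3,"ty":-0.03,"tz":0.3,"spin":0},{"tx":-0.4,"ty":-0.03,"tz":0.4,"spin":0},{"tx":-0.5,"ty":-0.03,"tz":0.5,"spin":0},{"tx":-0.56,"ty":-0.03,"tz":0.6,"spin":0},{"tx":-0.56,"ty":-0.03,"tz":0.7,"spin":0},{"tx":-0.56,"ty":-0.03,"tz":0.8,"spin":0},{"tx":-0.56,"ty":-0.03,"tz":0.9,"spin":0},{"tx":-0.56,"ty":-0.03,"tz":1,"spin":0}]'
python3 -m creep '[{"tx":0,"ty":0,"tz":0.1,"spin":0},{"tx":0,"ty":0,"tz":0.2,"spin":0},{"tx":0,"ty":0,"tz":0.3,"spin":0},{"tx":0,"ty":0,"tz":0.4,"spin":0},{"tx":0,"ty":0,"tz":0.5,"spin":0},{"tx":0,"ty":0,"tz":0.6,"spin":0},{"tx":0,"ty":0,"tz":0.7,"spin":0},{"tx":0,"ty":0,"tz":0.74,"spin":0},{"tx":0,"ty":0,"tz":0.74,"spin":0},{"tx":0,"ty":0,"tz":0.74,"spin":0}]'
python3 -m creep '[{"tx":0,"ty":0,"tz":0,"spin":0},{"tx":0,"ty":0,"tz":0,"spin":0},{"tx":0,"ty":0,"tz":0,"spin":0},{"tx":0,"ty":0,"tz":0,"spin":0},{"tx":0,"ty":0,"tz":0,"spin":0},{"tx":0,"ty":0,"tz":0,"spin":0},{"tx":0,"ty":0,"tz":0,"spin":0},{"tx":0,"ty":0,"tz":0,"spin":0},{"tx":0,"ty":0,"tz":0,"spin":0},{"tx":0,"ty":0,"tz":0,"spin":0}]' 1 25
```

```text
t: 8.85
position: [0.5943, 0.1394, 0.1359]
eef_rot: [-0.0, 0.695, 0.719, 0.0]
force: [0.2, 0.4, -0.4]
finger_gap: 0.0875
finger_force: 0.0
t: 10.1
position: [0.5946, 0.1391, 0.063]
eef_rot: [0.0, 0.695, 0.719, 0.0]
force: [-0.1, 1.1, 0.1]
finger_gap: 0.088
finger_force: 0.0
t: 11.35
position: [0.5957, 0.1391, 0.0628]
eef_rot: [0.001, 0.695, 0.719, 0.001]
force: [5.2, -0.0, -3.4]
finger_gap: 0.0277
finger_force: 25.0
```

```bash
python3 -m creep '[{"tx":-0.05,"ty":0,"tz":0,"spin":0},{"tx":-0.15,"ty":0.01,"tz":0,"spin":0},{"tx":-0.25,"ty":0.01,"tz":0,"spin":0},{"tx":-0.35,"ty":0.01,"tz":0,"spin":0},{"tx":-0.45,"ty":0.01,"tz":0,"spin":0},{"tx":-0.56,"ty":0.01,"tz":0,"spin":0},{"tx":-0.67,"ty":0.01,"tz":0,"spin":0},{"tx":-0.78,"ty":0.01,"tz":0,"spin":0},{"tx":-0.89,"ty":0.01,"tz":0,"spin":0},{"tx":-1,"ty":0.01,"tz":0,"spin":0}]'
python3 -m creep '[{"tx":-0.06,"ty":0,"tz":0,"spin":0},{"tx":-0.12,"ty":0,"tz":0,"spin":0},{"tx":-0.18,"ty":0,"tz":0,"spin":0},{"tx":-0.24,"ty":0,"tz":0,"spin":0},{"tx":-0.3,"ty":0,"tz":0,"spin":0},{"tx":-0.34,"ty":0,"tz":0,"spin":0},{"tx":-0.38,"ty":0,"tz":0,"spin":0},{"tx":-0.4,"ty":0,"tz":0,"spin":0},{"tx":-0.41,"ty":0,"tz":0,"spin":0},{"tx":-0.42,"ty":0,"tz":0,"spin":0}]'
```

```text
t: 12.6
position: [0.5993, 0.0413, 0.0628]
eef_rot: [-0.001, 0.694, 0.72, 0.001]
force: [1.6, 5.1, -1.3]
finger_gap: 0.0275
finger_force: 25.0
t: 13.85
position: [0.6008, -0.001, 0.0628]
eef_rot: [-0.0, 0.694, 0.72, 0.001]
force: [3.0, 6.9, -1.5]
finger_gap: 0.0275
finger_force: 25.0
```

```bash
python3 -m creep '[{"tx":-0.01,"ty":0,"tz":0,"spin":0},{"tx":-0.02,"ty":0,"tz":0,"spin":0},{"tx":-0.03,"ty":0,"tz":0,"spin":0},{"tx":-0.03,"ty":0,"tz":0,"spin":0},{"tx":-0.03,"ty":0,"tz":0,"spin":0},{"tx":-0.03,"ty":0,"tz":0,"spin":0},{"tx":-0.03,"ty":0,"tz":0,"spin":0},{"tx":-0.03,"ty":0,"tz":0,"spin":0},{"tx":-0.03,"ty":0,"tz":0,"spin":0},{"tx":-0.03,"ty":0,"tz":0,"spin":0}]'
python3 -m creep '[{"tx":0,"ty":0,"tz":0,"spin":0},{"tx":0,"ty":0,"tz":0,"spin":0},{"tx":0,"ty":0,"tz":0,"spin":0},{"tx":0,"ty":0,"tz":0,"spin":0},{"tx":0,"ty":0,"tz":-0.1,"spin":0},{"tx":0,"ty":0,"tz":-0.25,"spin":0},{"tx":0,"ty":0,"tz":-0.4,"spin":0},{"tx":0,"ty":0,"tz":-0.6,"spin":0},{"tx":0,"ty":0,"tz":-0.8,"spin":0},{"tx":0,"ty":0,"tz":-1,"spin":0}]' 0
python3 -m creep '[{"tx":0.1,"ty":0,"tz":-0.1,"spin":0},{"tx":0.2,"ty":0,"tz":-0.2,"spin":0},{"tx":0.3,"ty":0,"tz":-0.3,"spin":0},{"tx":0.4,"ty":0,"tz":-0.4,"spin":0},{"tx":0.5,"ty":0,"tz":-0.5,"spin":0},{"tx":0.6,"ty":0,"tz":-0.6,"spin":0},{"tx":0.7,"ty":-0.03,"tz":-0.7,"spin":0},{"tx":0.8,"ty":-0.03,"tz":-0.7,"spin":0},{"tx":0.8,"ty":-0.03,"tz":-0.7,"spin":0},{"tx":0.8,"ty":-0.03,"tz":-0.7,"spin":0}]'
python3 - <<'E'
from h import *
st=observe(); print(st["position"])
cv2.imwrite("pics/w2.png",viewer.get_image("wrist"))
E
```

```text
t: 15.1
position: [0.6008, -0.001, 0.0628]
eef_rot: [-0.002, 0.694, 0.72, 0.002]
force: [1.9, 12.1, 0.2]
finger_gap: 0.0276
finger_force: 25.0
t: 16.35
position: [0.6005, -0.0059, 0.1646]
eef_rot: [0.0, 0.695, 0.719, 0.0]
force: [0.5, 0.3, -0.6]
finger_gap: 0.0876
finger_force: 0.0
t: 17.6
position: [0.5943, 0.0736, 0.2322]
eef_rot: [-0.0, 0.695, 0.719, -0.0]
force: [0.4, -0.1, 0.1]
finger_gap: 0.0879
finger_force: 0.0
[0.59429871 0.07361142 0.23219863]
```

View pics/w2.png

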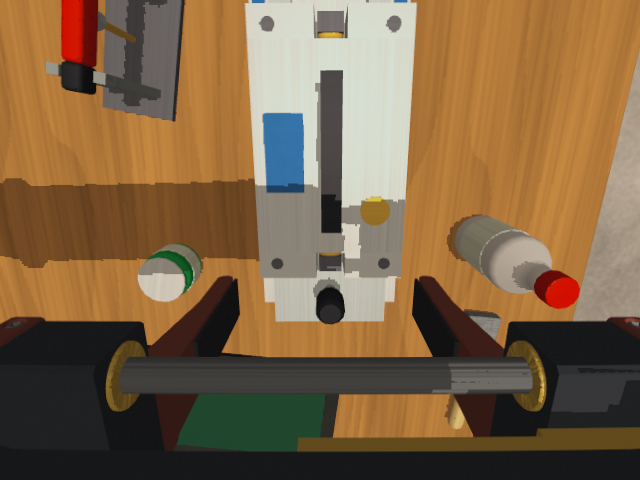

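The mould is against the stop, still closed. The handle bar runs from (332,70) to about (331,218), the top's rear corners are at (246,2) and (416,2), and its front corners at (260,277) and (402,277).

Run:
```python
from h import *
np.set_printoptions(precision=4,suppress=True)
C=cam("wrist")
print("knob",onz(C,[(330,308)],.086))
print("handle",onz(C,[(321,70),(343,70),(320,220),(342,220)],.143))
print("front",onz(C,[(260,277),(402,277),(246,2),(416,2)],.1))
print(delta([0.5965,.143,.141]))
```

```text
knob [[0.5994 0.0005 0.086 ]]
handle [[0.5862 0.1912 0.143 ]
 [0.5998 0.1916 0.143 ]
 [0.5884 0.0962 0.143 ]
 [0.6036 0.0967 0.143 ]]
front [[0.538  0.0348 0.1   ]
 [0.6596 0.0389 0.1   ]
 [0.5317 0.2408 0.1   ]
 [0.6505 0.2447 0.1   ]]
[0.695 0.045 0.912]
```

```bash
python3 -m creep '[{"tx":0.1,"ty":0.02,"tz":0.1,"spin":0},{"tx":0.2,"ty":0.03,"tz":0.2,"spin":0},{"tx":0.3,"ty":0.03,"tz":0.3,"spin":0},{"tx":0.4,"ty":0.03,"tz":0.4,"spin":0},{"tx":0.5,"ty":0.03,"tz":0.5,"spin":0},{"tx":0.6,"ty":0.03,"tz":0.6,"spin":0},{"tx":0.69,"ty":0.03,"tz":0.7,"spin":0},{"tx":0.69,"ty":0.03,"tz":0.85,"spin":0},{"tx":0.69,"ty":0.03,"tz":1,"spin":0},{"tx":0.69,"ty":0.03,"tz":1,"spin":0}]'
python3 -m creep '[{"tx":0,"ty":0,"tz":0,"spin":0},{"tx":0,"ty":0,"tz":0,"spin":0},{"tx":0,"ty":0,"tz":0,"spin":0},{"tx":0,"ty":0,"tz":0,"spin":0},{"tx":0,"ty":0,"tz":0,"spin":0},{"tx":0,"ty":0,"tz":0,"spin":0},{"tx":0,"ty":0,"tz":0,"spin":0},{"tx":0,"ty":0,"tz":0,"spin":0},{"tx":0,"ty":0,"tz":0,"spin":0},{"tx":0,"ty":0,"tz":0,"spin":0}]' 1 55
python3 - <<'E'
from h import *
from scipy.optimize import least_squares
np.set_printoptions(precision=4,suppress=True)
def quad(m):
    cs=cv2.findContours(m,cv2.RETR_EXTERNAL,cv2.CHAIN_APPROX_NONE)[0]; c=max(cs,key=cv2.contourArea); h=cv2.convexHull(c)
    return c,h
for name in ("mat","tray"):
  for n,mb,tb in(("scene",(236,130,372,242),(160,96,280,190)),("side",(304,200,425,268),(314,148,412,204))):
    im=cv2.imread(f"pics/{n}0.png"); b=mb if name=="mat" else tb
    m=np.zeros(im.shape[:2],np.uint8); s=im[b[1]:b[3],b[0]:b[2]].astype(int)
    k=(s.max(2)<70) if name=="mat" else (s[...,0]>s[...,2]+40)
    m[b[1]:b[3],b[0]:b[2]]=k*255; c,h=quad(m)
    C=cam(n)
    # fit by silhouette overlap distance: hull of projected box vs hull points
    L,W,H=(.25,.16,.006) if name=="mat" else (.22,.15,.03)
    B=np.array([[x*L/2,y*W/2,z] for x in(-1,1) for y in(-1,1) for z in(0,H)])
    pts=h[:,0].astype(np.float32)
    def res(p):
        P=B@R.from_euler("z",p[2]).as_matrix().T+[p[0],p[1],0]
        q=cv2.convexHull(proj(C,P).astype(np.float32))
        return [cv2.pointPolygonTest(q,(float(a),float(e)),True) for a,e in pts]
    r=least_squares(res,[.5,-.19 if name=="mat" else -.43,-.05],diff_step=1e-3,x_scale=[.1,.1,.1],loss="soft_l1")
    print(name,n,r.x,np.degrees(r.x[2]),"rms",np.sqrt(np.mean(np.square(res(r.x)))))
E
```

```text
t: 18.9
position: [0.5943, 0.1422, 0.1311]
eef_rot: [-0.001, 0.695, 0.719, -0.001]
force: [0.5, -0.2, -0.3]
finger_gap: 0.0881
finger_force: 0.0
t: 20.15
position: [0.5953, 0.1431, 0.1326]
eef_rot: [0.0, 0.695, 0.719, 0.0]
force: [0.6, 1.1, -0.7]
finger_gap: 0.0137
finger_force: 55.0
mat scene [ 0.4924 -0.1882 -0.0786] -4.503546037201027 rms 0.5820127835963116
mat side [ 0.4913 -0.1904 -0.0711] -4.0730205046782775 rms 0.33865216773899404
tray scene [ 0.5187 -0.4332  0.0699] 4.005814109637798 rms 2.7487990718880893
tray side [ 0.5238 -0.4286 -0.0539] -3.0893393614195888 rms 0.4283192277282297
```

```bash
python3 -m creep '[{"tx":0,"ty":0,"tz":-0.05,"spin":0},{"tx":0,"ty":0,"tz":-0.1,"spin":0},{"tx":0,"ty":0,"tz":-0.15,"spin":0},{"tx":0,"ty":0,"tz":-0.2,"spin":0},{"tx":0,"ty":0,"tz":-0.25,"spin":0},{"tx":0,"ty":0,"tz":-0.35,"spin":0},{"tx":0,"ty":0,"tz":-0.5,"spin":0},{"tx":0,"ty":0,"tz":-0.7,"spin":0},{"tx":0,"ty":0,"tz":-0.85,"spin":0},{"tx":0,"ty":0,"tz":-0.95,"spin":0}]'
python3 - <<'E'
from h import *
im=viewer.get_image("side"); cv2.imwrite("pics/s1.png",im)
E
```

```text
t: 21.4
position: [0.5955, 0.1431, 0.229]
eef_rot: [0.0, 0.695, 0.719, 0.001]
force: [-0.1, 0.5, -3.9]
finger_gap: 0.0135
finger_force: 55.0
```

View pics/s1.png

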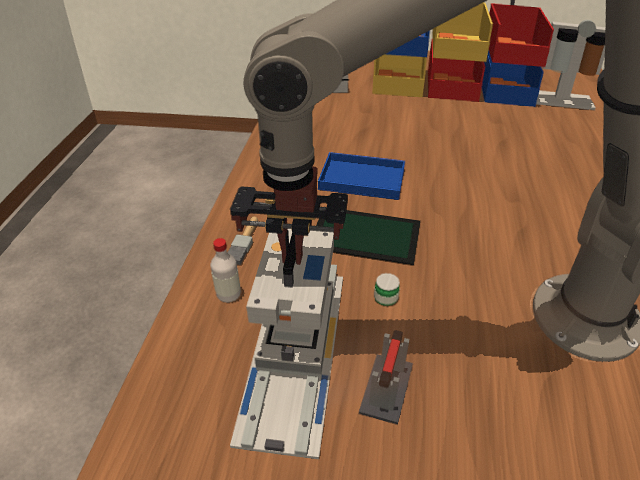

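The top half is off, hanging level over the bottom half at (290,290), and everything else is unmoved.

```bash
python3 -m creep '[{"tx":-0.1,"ty":-0.03,"tz":0,"spin":0},{"tx":-0.2,"ty":-0.06,"tz":0,"spin":-0.03},{"tx":-0.3,"ty":-0.09,"tz":0,"spin":-0.06},{"tx":-0.4,"ty":-0.12,"tz":0,"spin":-0.09},{"tx":-0.5,"ty":-0.15,"tz":0,"spin":-0.12},{"tx":-0.6,"ty":-0.18,"tz":0,"spin":-0.15},{"tx":-0.7,"ty":-0.21,"tz":0,"spin":-0.18},{"tx":-0.8,"ty":-0.24,"tz":0,"spin":-0.21},{"tx":-0.9,"ty":-0.27,"tz":0,"spin":-0.23},{"tx":-1,"ty":-0.3,"tz":0,"spin":-0.25}]'
python3 -m creep '[{"tx":-0.05,"ty":-0.1,"tz":0,"spin":0},{"tx":-0.1,"ty":-0.2,"tz":0,"spin":0},{"tx":-0.15,"ty":-0.3,"tz":0,"spin":0},{"tx":-0.2,"ty":-0.4,"tz":0,"spin":0},{"tx":-0.25,"ty":-0.5,"tz":0,"spin":0},{"tx":-0.3,"ty":-0.6,"tz":0,"spin":0},{"tx":-0.35,"ty":-0.7,"tz":0,"spin":0},{"tx":-0.4,"ty":-0.8,"tz":0,"spin":0},{"tx":-0.45,"ty":-0.9,"tz":0,"spin":0},{"tx":-0.5,"ty":-1,"tz":0,"spin":0}]'
python3 -m creep '[{"tx":-0.05,"ty":-0.1,"tz":0,"spin":0},{"tx":-0.1,"ty":-0.2,"tz":0,"spin":-0.03},{"tx":-0.15,"ty":-0.3,"tz":0.05,"spin":-0.06},{"tx":-0.2,"ty":-0.4,"tz":0.1,"spin":-0.09},{"tx":-0.25,"ty":-0.5,"tz":0.15,"spin":-0.12},{"tx":-0.3,"ty":-0.6,"tz":0.2,"spin":-0.15},{"tx":-0.35,"ty":-0.7,"tz":0.25,"spin":-0.18},{"tx":-0.4,"ty":-0.8,"tz":0.3,"spin":-0.2},{"tx":-0.45,"ty":-0.9,"tz":0.35,"spin":-0.21},{"tx":-0.5,"ty":-1,"tz":0.4,"spin":-0.215}]'
python3 - <<'E'
from h import *
p,M=tool(); print(p,"tooly ang",np.degrees(np.arctan2(M[1,1],M[0,1])),delta([.492,-.189,.0795]))
E
```

```text
t: 22.7
position: [0.5677, 0.0407, 0.2267]
eef_rot: [-0.001, 0.366, 0.931, -0.001]
force: [1.6, 0.0, -3.8]
finger_gap: 0.0137
finger_force: 55.0
t: 23.95
position: [0.5367, -0.0659, 0.2276]
eef_rot: [-0.0, 0.367, 0.93, -0.0]
force: [-0.2, -0.3, -3.9]
finger_gap: 0.0134
finger_force: 55.0
t: 25.2
position: [0.5051, -0.1731, 0.1875]
eef_rot: [0.0, 0.037, 0.999, -0.0]
force: [-0.2, -0.3, -4.3]
finger_gap: 0.0135
finger_force: 55.0
[ 0.50507213 -0.17307878  0.18753744] tooly ang 85.70814759694903 [ 0.119 -0.169  1.08 ]
```

```bash
python3 -m creep '[{"tx":0.03,"ty":-0.04,"tz":0.1,"spin":0},{"tx":0.06,"ty":-0.08,"tz":0.2,"spin":0},{"tx":0.09,"ty":-0.12,"tz":0.3,"spin":0},{"tx":0.12,"ty":-0.17,"tz":0.4,"spin":0},{"tx":0.12,"ty":-0.17,"tz":0.5,"spin":0},{"tx":0.12,"ty":-0.17,"tz":0.6,"spin":0},{"tx":0.12,"ty":-0.17,"tz":0.7,"spin":0},{"tx":0.12,"ty":-0.17,"tz":0.8,"spin":0},{"tx":0.12,"ty":-0.17,"tz":0.9,"spin":0},{"tx":0.12,"ty":-0.17,"tz":1,"spin":0}]'
python3 -m creep '[{"tx":0,"ty":0,"tz":0.02,"spin":0},{"tx":0,"ty":0,"tz":0.04,"spin":0},{"tx":0,"ty":0,"tz":0.06,"spin":0},{"tx":0,"ty":0,"tz":0.07,"spin":0},{"tx":0,"ty":0,"tz":0.08,"spin":0},{"tx":0,"ty":0,"tz":0.09,"spin":0},{"tx":0,"ty":0,"tz":0.09,"spin":0},{"tx":0,"ty":0,"tz":0.09,"spin":0},{"tx":0,"ty":0,"tz":0.09,"spin":0},{"tx":0,"ty":0,"tz":0.09,"spin":0}]'
```

```text
t: 26.45
position: [0.4921, -0.1884, 0.087]
eef_rot: [0.0, 0.038, 0.999, -0.0]
force: [0.3, 0.1, -4.0]
finger_gap: 0.0135
finger_force: 55.0
t: 27.7
position: [0.492, -0.1884, 0.0787]
eef_rot: [-0.0, 0.038, 0.999, 0.0]
force: [-0.1, -0.4, -3.4]
finger_gap: 0.0136
finger_force: 55.0
```

```bash
python3 -m creep '[{"tx":0,"ty":0,"tz":0.01,"spin":0},{"tx":0,"ty":0,"tz":0.01,"spin":0},{"tx":0,"ty":0,"tz":0.01,"spin":0},{"tx":0,"ty":0,"tz":0.01,"spin":0},{"tx":0,"ty":0,"tz":0,"spin":0},{"tx":0,"ty":0,"tz":-0.15,"spin":0},{"tx":0,"ty":0,"tz":-0.35,"spin":0},{"tx":0,"ty":0,"tz":-0.55,"spin":0},{"tx":0,"ty":0,"tz":-0.8,"spin":0},{"tx":0,"ty":0,"tz":-1,"spin":0}]' 0
python3 -m creep '[{"tx":0,"ty":0.1,"tz":-0.1,"spin":0},{"tx":0,"ty":0.2,"tz":-0.2,"spin":0},{"tx":-0.05,"ty":0.3,"tz":-0.3,"spin":0},{"tx":-0.1,"ty":0.4,"tz":-0.4,"spin":0},{"tx":-0.15,"ty":0.5,"tz":-0.5,"spin":0},{"tx":-0.2,"ty":0.6,"tz":-0.5,"spin":-0.01},{"tx":-0.25,"ty":0.7,"tz":-0.5,"spin":-0.02},{"tx":-0.3,"ty":0.8,"tz":-0.5,"spin":-0.03},{"tx":-0.3,"ty":0.9,"tz":-0.5,"spin":-0.035},{"tx":-0.3,"ty":1,"tz":-0.5,"spin":-0.035}]'
python3 -m creep '[{"tx":-0.1,"ty":0.1,"tz":0,"spin":0},{"tx":-0.2,"ty":0.2,"tz":0,"spin":0},{"tx":-0.3,"ty":0.3,"tz":0,"spin":0},{"tx":-0.4,"ty":0.4,"tz":0,"spin":0},{"tx":-0.5,"ty":0.5,"tz":0,"spin":0},{"tx":-0.6,"ty":0.6,"tz":0,"spin":0},{"tx":-0.7,"ty":0.7,"tz":0,"spin":0},{"tx":-0.7,"ty":0.8,"tz":0,"spin":0},{"tx":-0.7,"ty":0.9,"tz":0,"spin":0},{"tx":-0.7,"ty":1,"tz":0,"spin":0}]'
python3 -m creep '[{"tx":0,"ty":0.1,"tz":0,"spin":0},{"tx":0,"ty":0.2,"tz":0,"spin":0},{"tx":0,"ty":0.3,"tz":0,"spin":0},{"tx":0,"ty":0.4,"tz":0,"spin":0},{"tx":0,"ty":0.5,"tz":0,"spin":0},{"tx":0,"ty":0.6,"tz":0,"spin":0},{"tx":0,"ty":0.7,"tz":0,"spin":0},{"tx":0,"ty":0.8,"tz":0,"spin":0},{"tx":0,"ty":0.9,"tz":0,"spin":0},{"tx":0,"ty":1,"tz":0,"spin":0}]'
python3 - <<'E'
from h import *
p,M=tool(); print(p,"tooly ang",np.degrees(np.arctan2(M[1,1],M[0,1])))
cv2.imwrite("pics/w3.png",viewer.get_image("wrist"));cv2.imwrite("pics/sc3.png",viewer.get_image("scene"))
E
```

```text
t: 28.95
position: [0.4923, -0.1886, 0.1807]
eef_rot: [0.001, 0.038, 0.999, -0.0]
force: [-1.0, 0.9, -0.3]
finger_gap: 0.0879
finger_force: 0.0
t: 30.2
position: [0.5293, -0.0903, 0.2284]
eef_rot: [-0.0, -0.017, 1.0, 0.0]
force: [0.1, -0.6, 0.2]
finger_gap: 0.0875
finger_force: 0.0
t: 31.45
position: [0.5957, 0.012, 0.2287]
eef_rot: [-0.0, -0.017, 1.0, 0.0]
force: [0.6, 1.3, 1.3]
finger_gap: 0.0878
finger_force: 0.0
t: 32.7
position: [0.5926, 0.112, 0.2287]
eef_rot: [0.0, -0.017, 1.0, -0.0]
force: [0.2, -0.7, -0.6]
finger_gap: 0.0877
finger_force: 0.0
[0.59256483 0.11199805 0.22865468] tooly ang 91.96955853666516
```

View pics/w3.png

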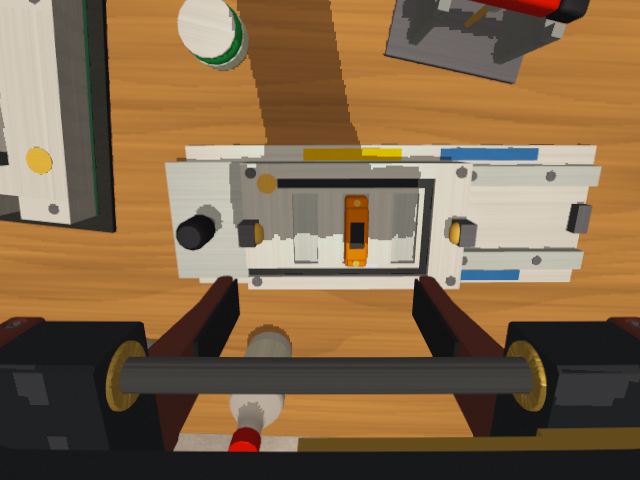

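View pics/sc3.png

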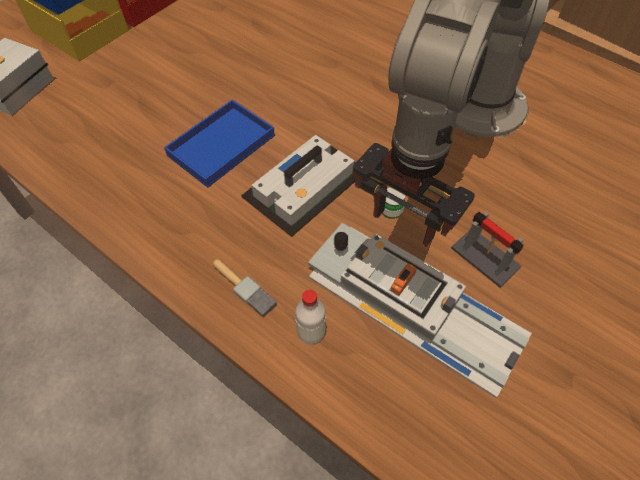

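One housing stands in the middle pocket at (356,231). The groove starts by the disc at (267,184), turns at (428,184) and (425,271), and leaves at (250,271). The top half lies on the mat handle up in the scene view. The other two pockets are empty.

Run:
```python
from h import *
np.set_printoptions(precision=4,suppress=True)
# wrist camera at the pose of w3 (arm has not moved)
C=cam("wrist")
print("part",onz(C,[(345,195),(368,195),(345,265),(368,265)],.082))
print("disc/corners mouth",onz(C,[(267,184),(428,183),(423,272),(250,271)],.06))
print("face corners",onz(C,[(245,162),(474,163),(463,289),(247,287)],.06))
print("knob",onz(C,[(200,230)],.086),"heels",onz(C,[(243,220),(243,246),(476,219),(476,246)],.084))
im=cv2.imread("pics/w3.png"); cv2.imwrite("pics/w3c.png",cv2.resize(im[150:300,230:490],None,fx=3,fy=3,interpolation=cv2.INTER_NEAREST))
print(delta([.5962,.144,.075]))
```

```text
part [[0.5594 0.1289 0.082 ]
 [0.5587 0.1482 0.082 ]
 [0.6218 0.1321 0.082 ]
 [0.6211 0.1526 0.082 ]]
disc/corners mouth [[0.5553 0.0598 0.06  ]
 [0.5491 0.2041 0.06  ]
 [0.6343 0.2092 0.06  ]
 [0.6392 0.0426 0.06  ]]
face corners [[0.5366 0.0405 0.06  ]
 [0.5301 0.2429 0.06  ]
 [0.6506 0.2505 0.06  ]
 [0.656  0.0393 0.06  ]]
knob [[0.5932 0.0063 0.086 ]] heels [[0.5836 0.0429 0.084 ]
 [0.6068 0.0422 0.084 ]
 [0.5755 0.2417 0.084 ]
 [0.5995 0.2454 0.084 ]]
[-0.049  0.307  1.536]
```

View pics/w3c.png

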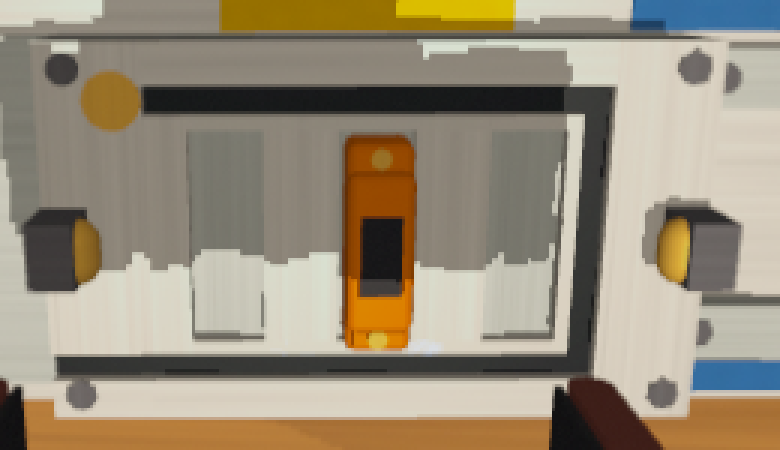

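```bash
python3 -m creep '[{"tx":0,"ty":0.1,"tz":0.1,"spin":0},{"tx":-0.02,"ty":0.2,"tz":0.2,"spin":0},{"tx":-0.03,"ty":0.3,"tz":0.3,"spin":0},{"tx":-0.03,"ty":0.3,"tz":0.4,"spin":0},{"tx":-0.03,"ty":0.3,"tz":0.5,"spin":0},{"tx":-0.03,"ty":0.3,"tz":0.6,"spin":0},{"tx":-0.03,"ty":0.3,"tz":0.7,"spin":0},{"tx":-0.03,"ty":0.3,"tz":0.8,"spin":0},{"tx":-0.03,"ty":0.3,"tz":0.9,"spin":0},{"tx":-0.03,"ty":0.3,"tz":1,"spin":0}]' 0.3
python3 -m creep '[{"tx":0,"ty":0,"tz":0.1,"spin":0},{"tx":0,"ty":0,"tz":0.2,"spin":0},{"tx":0,"ty":0,"tz":0.3,"spin":0},{"tx":0,"ty":0,"tz":0.4,"spin":0},{"tx":0,"ty":0,"tz":0.45,"spin":0},{"tx":0,"ty":0,"tz":0.5,"spin":0},{"tx":0,"ty":0,"tz":0.52,"spin":0},{"tx":0,"ty":0,"tz":0.52,"spin":0},{"tx":0,"ty":0,"tz":0.52,"spin":0},{"tx":0,"ty":0,"tz":0.52,"spin":0}]'
python3 -m creep '[{"tx":0,"ty":0,"tz":0,"spin":0},{"tx":0,"ty":0,"tz":0,"spin":0},{"tx":0,"ty":0,"tz":0,"spin":0},{"tx":0,"ty":0,"tz":0,"spin":0},{"tx":0,"ty":0,"tz":0,"spin":0},{"tx":0,"ty":0,"tz":0,"spin":0},{"tx":0,"ty":0,"tz":0,"spin":0},{"tx":0,"ty":0,"tz":0,"spin":0},{"tx":0,"ty":0,"tz":0,"spin":0},{"tx":0,"ty":0,"tz":0,"spin":0}]' 1 20
```

```text
t: 34.05
position: [0.5946, 0.1414, 0.128]
eef_rot: [0.0, -0.017, 1.0, 0.0]
force: [0.4, 0.1, 0.6]
finger_gap: 0.0612
finger_force: 0.0
t: 35.3
position: [0.5947, 0.1415, 0.0769]
eef_rot: [0.0, -0.017, 1.0, 0.0]
force: [-0.1, -0.2, -0.6]
finger_gap: 0.0613
finger_force: 0.0
t: 36.55
position: [0.5946, 0.1412, 0.0767]
eef_rot: [0.0, -0.017, 1.0, -0.0]
force: [0.9, -2.0, 0.3]
finger_gap: 0.0199
finger_force: 20.0
```

```bash
python3 -m creep '[{"tx":0,"ty":0,"tz":-0.1,"spin":0},{"tx":0,"ty":0,"tz":-0.25,"spin":0},{"tx":0,"ty":0,"tz":-0.4,"spin":0},{"tx":0,"ty":-0.1,"tz":-0.55,"spin":0.04},{"tx":0,"ty":-0.2,"tz":-0.7,"spin":0.08},{"tx":0,"ty":-0.3,"tz":-0.85,"spin":0.12},{"tx":0,"ty":-0.4,"tz":-1,"spin":0.16},{"tx":0,"ty":-0.55,"tz":-1,"spin":0.2},{"tx":0,"ty":-0.7,"tz":-1,"spin":0.23},{"tx":0,"ty":-0.8,"tz":-1,"spin":0.25}]'
python3 -m creep '[{"tx":-0.07,"ty":-0.1,"tz":0,"spin":0},{"tx":-0.14,"ty":-0.2,"tz":0,"spin":0},{"tx":-0.21,"ty":-0.3,"tz":0,"spin":0},{"tx":-0.28,"ty":-0.4,"tz":0,"spin":0},{"tx":-0.35,"ty":-0.5,"tz":0,"spin":0},{"tx":-0.42,"ty":-0.6,"tz":0,"spin":0},{"tx":-0.49,"ty":-0.7,"tz":0,"spin":0},{"tx":-0.56,"ty":-0.8,"tz":0,"spin":0},{"tx":-0.63,"ty":-0.9,"tz":0,"spin":0},{"tx":-0.7,"ty":-1,"tz":0,"spin":0}]'
python3 -m creep '[{"tx":-0.07,"ty":-0.1,"tz":0,"spin":0},{"tx":-0.14,"ty":-0.2,"tz":0,"spin":0},{"tx":-0.21,"ty":-0.3,"tz":0,"spin":0},{"tx":-0.28,"ty":-0.4,"tz":0,"spin":0},{"tx":-0.35,"ty":-0.5,"tz":0,"spin":0},{"tx":-0.42,"ty":-0.6,"tz":0,"spin":0},{"tx":-0.49,"ty":-0.7,"tz":0,"spin":0},{"tx":-0.56,"ty":-0.8,"tz":0,"spin":0},{"tx":-0.63,"ty":-0.9,"tz":0,"spin":0},{"tx":-0.7,"ty":-1,"tz":0,"spin":0}]'
python3 -m creep '[{"tx":-0.07,"ty":-0.1,"tz":0,"spin":0},{"tx":-0.14,"ty":-0.2,"tz":0,"spin":0},{"tx":-0.21,"ty":-0.3,"tz":0,"spin":0},{"tx":-0.28,"ty":-0.4,"tz":0,"spin":0},{"tx":-0.35,"ty":-0.5,"tz":0,"spin":0},{"tx":-0.42,"ty":-0.6,"tz":0,"spin":0},{"tx":-0.49,"ty":-0.7,"tz":0,"spin":0},{"tx":-0.56,"ty":-0.8,"tz":0,"spin":0},{"tx":-0.63,"ty":-0.9,"tz":0,"spin":0},{"tx":-0.7,"ty":-1,"tz":0,"spin":0}]'
python3 - <<'E'
from h import *
p,M=tool(); print(p,"tooly ang",np.degrees(np.arctan2(M[1,1],M[0,1])),delta([.522,-.431,.03]))
for n in("scene","side","wrist"):
    im=viewer.get_image(n); cv2.imwrite(f"pics/{n}4.png",im)
    b=viewer.boxes_of("tray",n)[:1]; print(n,b)
E
```

```text
t: 37.8
position: [0.5975, 0.061, 0.1779]
eef_rot: [0.0, 0.368, 0.93, 0.001]
force: [0.1, 0.0, -0.3]
finger_gap: 0.0199
finger_force: 20.0
t: 39.05
position: [0.5801, -0.0602, 0.1767]
eef_rot: [0.0, 0.367, 0.93, 0.0]
force: [-0.8, 0.3, -1.8]
finger_gap: 0.0201
finger_force: 20.0
t: 40.3
position: [0.563, -0.181, 0.1767]
eef_rot: [-0.0, 0.367, 0.93, 0.0]
force: [-0.1, -0.4, 0.6]
finger_gap: 0.0202
finger_force: 20.0
t: 41.55
position: [0.546, -0.3019, 0.1766]
eef_rot: [-0.0, 0.367, 0.93, 0.0]
force: [0.9, -0.1, -0.7]
finger_gap: 0.0195
finger_force: 20.0
[ 0.54597927 -0.30192745  0.17662568] tooly ang 46.97281227834556 [-0.705 -1.107  1.466]
scene [{'extent': [163.8, 104.9, 275.2, 185.6], 'confidence': 0.71}]
side [{'extent': [318.7, 150.7, 404.5, 203.0], 'confidence': 0.81}]
wrist [{'extent': [65.8, 157.0, 308.2, 356.0], 'confidence': 0.76}]
```

View pics/scene4.png

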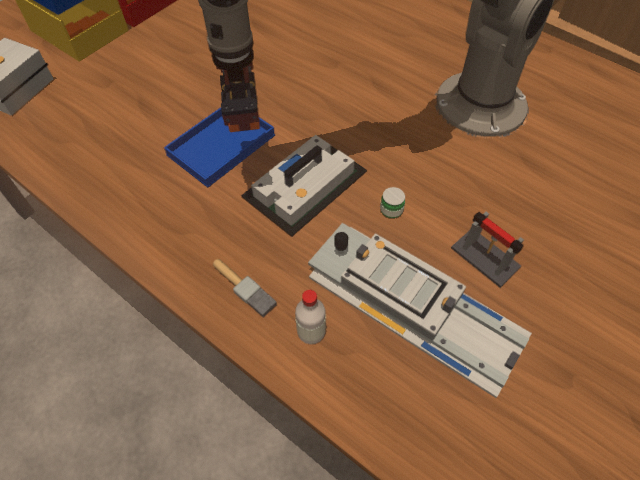

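The tray is unmoved at (220,142) and the pockets are now empty; the top sits square on the mat.

```bash
python3 -m creep '[{"tx":-0.07,"ty":-0.1,"tz":0,"spin":0},{"tx":-0.14,"ty":-0.2,"tz":0,"spin":0},{"tx":-0.21,"ty":-0.3,"tz":0,"spin":0},{"tx":-0.28,"ty":-0.4,"tz":0,"spin":0},{"tx":-0.35,"ty":-0.5,"tz":0.1,"spin":0},{"tx":-0.42,"ty":-0.6,"tz":0.2,"spin":0},{"tx":-0.49,"ty":-0.7,"tz":0.3,"spin":0},{"tx":-0.56,"ty":-0.8,"tz":0.4,"spin":0},{"tx":-0.63,"ty":-0.9,"tz":0.5,"spin":0},{"tx":-0.7,"ty":-1,"tz":0.6,"spin":0}]'
python3 -m creep '[{"tx":0,"ty":-0.1,"tz":0.1,"spin":0},{"tx":0,"ty":-0.1,"tz":0.2,"spin":0},{"tx":0,"ty":-0.1,"tz":0.3,"spin":0},{"tx":0,"ty":-0.1,"tz":0.4,"spin":0},{"tx":0,"ty":-0.1,"tz":0.5,"spin":0},{"tx":0,"ty":-0.1,"tz":0.6,"spin":0},{"tx":0,"ty":-0.1,"tz":0.7,"spin":0},{"tx":0,"ty":-0.1,"tz":0.8,"spin":0},{"tx":0,"ty":-0.1,"tz":0.84,"spin":0},{"tx":0,"ty":-0.1,"tz":0.86,"spin":0}]'
python3 -m creep '[{"tx":0,"ty":0,"tz":0,"spin":0},{"tx":0,"ty":0,"tz":0,"spin":0},{"tx":0,"ty":0,"tz":0,"spin":0},{"tx":0,"ty":0,"tz":0,"spin":0},{"tx":0,"ty":0,"tz":-0.1,"spin":0},{"tx":0,"ty":0,"tz":-0.25,"spin":0},{"tx":0,"ty":0,"tz":-0.4,"spin":0},{"tx":0,"ty":0,"tz":-0.6,"spin":0},{"tx":0,"ty":0,"tz":-0.8,"spin":0},{"tx":0,"ty":0,"tz":-1,"spin":0}]' 0.3
python3 - <<'E'
from h import *
from scipy.optimize import least_squares
np.set_printoptions(precision=4,suppress=True)
# pose of the bottom half from the clear scene4 / w3 views: centre x,y,yaw, groove half width g, cross leg h
s=cam("scene")
im=cv2.imread("pics/scene4.png"); cv2.imwrite("pics/sc4c.png",cv2.resize(im[215:355,300:480],None,fx=4,fy=4,interpolation=cv2.INTER_CUBIC))
E
```

```text
t: 43.1
position: [0.5289, -0.4228, 0.1159]
eef_rot: [-0.0, 0.367, 0.93, 0.0]
force: [-0.1, -0.7, 0.3]
finger_gap: 0.0199
finger_force: 20.0
t: 44.35
position: [0.5221, -0.4293, 0.0304]
eef_rot: [-0.0, 0.367, 0.93, 0.0]
force: [0.3, -0.4, 0.5]
finger_gap: 0.0194
finger_force: 20.0
t: 45.6
position: [0.5223, -0.4294, 0.1324]
eef_rot: [0.0, 0.367, 0.93, -0.0]
force: [0.2, -0.3, -0.1]
finger_gap: 0.0615
finger_force: 0.0
```

View pics/sc4c.png

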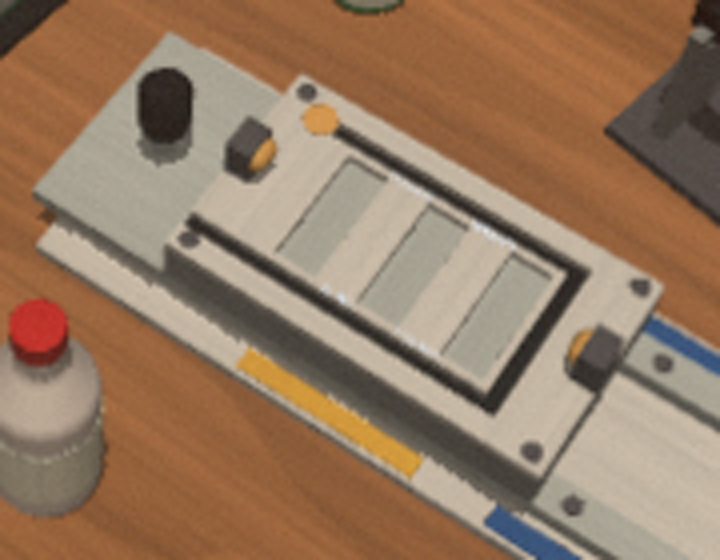

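The crop shows the face corners at (303,76), (663,286), (535,477), (166,243). The groove mouth starts at (337,124), turns at (577,270) and (490,404), and exits at (192,219).

Run:
```python
from h import *
from scipy.optimize import least_squares
np.set_printoptions(precision=4,suppress=True)
th=np.radians(91.97); st=dict(position=np.array([.59256,.112,.22865]),eef_rot=np.array([0,-.0172,.99985,0]))
w=cam("wrist",st); s=cam("scene")
F=np.array([[-.06,-.103],[-.06,.103],[.06,.103],[.06,-.103]])
def go(n,C,f,g):
    X=onz(C,f,.06)[:,:2]; G=onz(C,g,.06)[:,:2]
    r=least_squares(lambda p:(F*p[3]@R.from_euler("z",p[2]).as_matrix()[:2,:2].T+p[:2]-X).ravel(),[.595,.142,0.034,1])
    Rm=R.from_euler("z",r.x[2]).as_matrix()[:2,:2]
    print(n,r.x,np.degrees(r.x[2]),"res mm",r.fun*1e3,"\n groove in mould mm",(G-r.x[:2])@Rm/r.x[3]*1e3,"\n world",G)
c=lambda a,k,o:np.array(a)/k+o
go("wrist",w,c([(30,40),(729,40),(689,417),(55,417)],3,(230,150)),c([(143,100),(598,100),(590,366),(57,366)],3,(230,150)))
go("scene",s,c([(303,76),(663,286),(535,477),(166,243)],4,(300,215)),c([(337,124),(577,270),(490,404),(192,219)],4,(300,215)))
```

```text
wrist [0.5946 0.1391 0.0353 1.0025] 2.020808623561961 res mm [ 0.091  -0.0421 -0.032   0.3642 -0.1556 -0.3298  0.0966  0.0077] 
 groove in mould mm [[ -42.483   -70.3871]
 [ -42.3897   65.3568]
 [  42.3667   69.5887]
 [  42.1895 -101.2513]] 
 world [[0.5545 0.0671]
 [0.5498 0.2031]
 [0.6345 0.2104]
 [0.6404 0.0392]]
scene [0.5977 0.1418 0.0332 0.9874] 1.900090693328166 res mm [ 0.1448 -0.4565  1.0079 -0.1089 -0.6785  0.7803 -0.4741 -0.215 ] 
 groove in mould mm [[ -45.9638  -72.9129]
 [ -44.2273   65.3685]
 [  41.4265   67.2009]
 [  42.0866 -100.2893]] 
 world [[0.5547 0.0683]
 [0.5519 0.2048]
 [0.6364 0.2094]
 [0.6425 0.0442]]
```

```bash
python3 -m creep '[{"tx":0.1,"ty":0.07,"tz":-0.1,"spin":0},{"tx":0.2,"ty":0.15,"tz":-0.2,"spin":0},{"tx":0.3,"ty":0.23,"tz":-0.3,"spin":0},{"tx":0.4,"ty":0.31,"tz":-0.4,"spin":0},{"tx":0.5,"ty":0.39,"tz":-0.5,"spin":0},{"tx":0.6,"ty":0.46,"tz":-0.6,"spin":0},{"tx":0.7,"ty":0.54,"tz":-0.7,"spin":0},{"tx":0.8,"ty":0.62,"tz":-0.7,"spin":0},{"tx":0.9,"ty":0.7,"tz":-0.7,"spin":0},{"tx":1,"ty":0.78,"tz":-0.7,"spin":0}]'
python3 -m creep '[{"tx":0.1,"ty":0.07,"tz":0,"spin":0},{"tx":0.2,"ty":0.15,"tz":0,"spin":0},{"tx":0.3,"ty":0.23,"tz":0,"spin":0},{"tx":0.4,"ty":0.31,"tz":0,"spin":0},{"tx":0.5,"ty":0.39,"tz":0,"spin":0},{"tx":0.6,"ty":0.46,"tz":0,"spin":0},{"tx":0.7,"ty":0.54,"tz":0,"spin":0},{"tx":0.8,"ty":0.62,"tz":0,"spin":0},{"tx":0.9,"ty":0.7,"tz":0,"spin":0},{"tx":1,"ty":0.78,"tz":0,"spin":0}]'
python3 -m creep '[{"tx":0.1,"ty":0.07,"tz":0,"spin":0},{"tx":0.2,"ty":0.15,"tz":0,"spin":0},{"tx":0.3,"ty":0.23,"tz":0,"spin":0},{"tx":0.4,"ty":0.31,"tz":0,"spin":0},{"tx":0.5,"ty":0.39,"tz":0,"spin":0},{"tx":0.6,"ty":0.46,"tz":0,"spin":0},{"tx":0.7,"ty":0.54,"tz":0,"spin":0},{"tx":0.8,"ty":0.62,"tz":0,"spin":0},{"tx":0.9,"ty":0.7,"tz":0,"spin":0},{"tx":1,"ty":0.78,"tz":0,"spin":0}]'
python3 -m creep '[{"tx":0.1,"ty":0.07,"tz":0,"spin":0},{"tx":0.2,"ty":0.15,"tz":0,"spin":0},{"tx":0.3,"ty":0.23,"tz":0,"spin":0},{"tx":0.4,"ty":0.31,"tz":0,"spin":0},{"tx":0.5,"ty":0.39,"tz":0,"spin":0},{"tx":0.6,"ty":0.46,"tz":0,"spin":0},{"tx":0.7,"ty":0.54,"tz":0,"spin":0},{"tx":0.8,"ty":0.62,"tz":0,"spin":0},{"tx":0.9,"ty":0.7,"tz":0,"spin":0},{"tx":1,"ty":0.78,"tz":0,"spin":0}]'
python3 -m creep '[{"tx":0.1,"ty":0.07,"tz":0,"spin":0.03},{"tx":0.2,"ty":0.15,"tz":0,"spin":0.07},{"tx":0.3,"ty":0.23,"tz":0,"spin":0.11},{"tx":0.4,"ty":0.31,"tz":0,"spin":0.15},{"tx":0.5,"ty":0.39,"tz":0,"spin":0.19},{"tx":0.6,"ty":0.46,"tz":0,"spin":0.23},{"tx":0.7,"ty":0.54,"tz":0,"spin":0.27},{"tx":0.8,"ty":0.62,"tz":0,"spin":0.3},{"tx":0.9,"ty":0.7,"tz":0,"spin":0.307},{"tx":1,"ty":0.78,"tz":0,"spin":0.307}]'
python3 - <<'E'
from h import *
p,M=tool(); print(p,"tooly ang",np.degrees(np.arctan2(M[1,1],M[0,1])),observe()["joint_positions"])
cv2.imwrite("pics/w5.png",viewer.get_image("wrist"))
E
```

```text
t: 46.85
position: [0.5019, -0.303, 0.2002]
eef_rot: [-0.0, 0.367, 0.93, 0.0]
force: [0.9, 0.2, -0.1]
finger_gap: 0.0615
finger_force: 0.0
t: 48.1
position: [0.4823, -0.1779, 0.2006]
eef_rot: [0.0, 0.367, 0.93, 0.0]
force: [-0.3, -0.0, 0.3]
finger_gap: 0.0619
finger_force: 0.0
t: 49.35
position: [0.4624, -0.0527, 0.2007]
eef_rot: [0.0, 0.367, 0.93, 0.0]
force: [-0.3, 0.1, 0.3]
finger_gap: 0.0614
finger_force: 0.0
t: 50.6
position: [0.4426, 0.0726, 0.2007]
eef_rot: [0.0, 0.367, 0.93, 0.0]
force: [0.3, -0.2, 0.3]
finger_gap: 0.0608
finger_force: 0.0
t: 51.85
position: [0.4226, 0.1979, 0.2006]
eef_rot: [-0.0, 0.756, 0.654, -0.0]
force: [-1.5, -0.9, 0.4]
finger_gap: 0.0613
finger_force: 0.0
[0.42260038 0.19785346 0.20062261] tooly ang -8.271036795834906 [-0.80938984  0.17480291  0.26712841  2.09018755 -0.0594226   0.88359495
 -0.65277736]
```

View pics/w5.png

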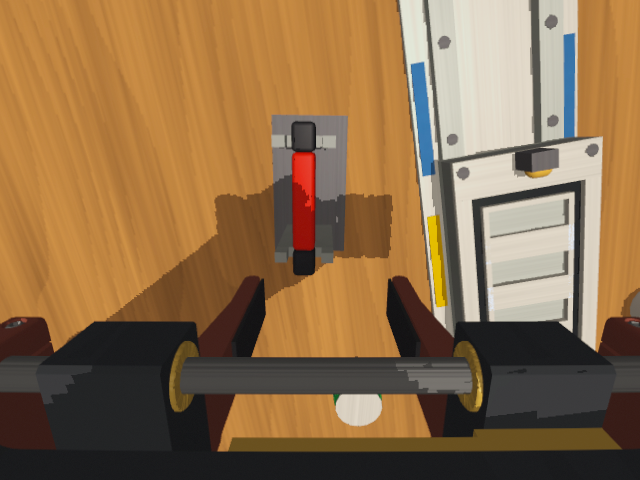

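The pick lies in its rest, square to the tool: bar from (304,122) to (304,274), 23 px wide. The red middle section runs from row 151 to 250.

Run:
```python
from h import *
np.set_printoptions(precision=4,suppress=True)
C=cam("wrist"); X=onz(C,[(303.5,124),(303.5,265),(303.5,151),(303.5,249)],.105)
print(X,X[:2].mean(0),X[2:].mean(0))
p,M=tool(); print(delta(np.r_[X[2:].mean(0)[:2],.090]),delta(np.r_[.4145,.235,.090]))
```

```text
[[0.4187 0.2873 0.105 ]
 [0.403  0.1898 0.105 ]
 [0.416  0.2702 0.105 ]
 [0.405  0.202  0.105 ]] [0.4109 0.2385 0.105 ] [0.4105 0.2361 0.105 ]
[ 0.343 -0.169  1.107] [ 0.338 -0.128  1.107]
```

```bash
python3 -m creep '[{"tx":0.1,"ty":-0.05,"tz":0.05,"spin":0},{"tx":0.2,"ty":-0.1,"tz":0.1,"spin":0},{"tx":0.3,"ty":-0.155,"tz":0.15,"spin":0},{"tx":0.345,"ty":-0.155,"tz":0.2,"spin":0},{"tx":0.345,"ty":-0.155,"tz":0.3,"spin":0},{"tx":0.345,"ty":-0.155,"tz":0.4,"spin":0},{"tx":0.345,"ty":-0.155,"tz":0.5,"spin":0},{"tx":0.345,"ty":-0.155,"tz":0.6,"spin":0},{"tx":0.345,"ty":-0.155,"tz":0.7,"spin":0},{"tx":0.345,"ty":-0.155,"tz":0.8,"spin":0}]'
python3 -m creep '[{"tx":0,"ty":0,"tz":0.1,"spin":0},{"tx":0,"ty":0,"tz":0.2,"spin":0},{"tx":0,"ty":0,"tz":0.3,"spin":0},{"tx":0,"ty":0,"tz":0.3,"spin":0},{"tx":0,"ty":0,"tz":0.3,"spin":0},{"tx":0,"ty":0,"tz":0.3,"spin":0},{"tx":0,"ty":0,"tz":0.3,"spin":0},{"tx":0,"ty":0,"tz":0.3,"spin":0},{"tx":0,"ty":0,"tz":0.3,"spin":0},{"tx":0,"ty":0,"tz":0.3,"spin":0}]'
python3 -m creep '[{"tx":0,"ty":0,"tz":0,"spin":0},{"tx":0,"ty":0,"tz":0,"spin":0},{"tx":0,"ty":0,"tz":0,"spin":0},{"tx":0,"ty":0,"tz":0,"spin":0},{"tx":0,"ty":0,"tz":0,"spin":0},{"tx":0,"ty":0,"tz":0,"spin":0},{"tx":0,"ty":0,"tz":0,"spin":0},{"tx":0,"ty":0,"tz":0,"spin":0},{"tx":0,"ty":0,"tz":0,"spin":0},{"tx":0,"ty":0,"tz":0,"spin":0}]' 1 35
```

```text
t: 53.15
position: [0.4125, 0.2333, 0.12]
eef_rot: [0.0, 0.756, 0.654, -0.0]
force: [-0.5, 0.2, -0.8]
finger_gap: 0.0616
finger_force: 0.0
t: 54.4
position: [0.4125, 0.2334, 0.0907]
eef_rot: [-0.0, 0.756, 0.654, 0.0]
force: [-0.6, -0.1, -1.0]
finger_gap: 0.0611
finger_force: 0.0
t: 55.65
position: [0.4124, 0.2334, 0.0906]
eef_rot: [-0.0, 0.756, 0.654, -0.0]
force: [0.8, -0.3, 0.1]
finger_gap: 0.0159
finger_force: 35.0
```

```bash
python3 -m creep '[{"tx":0,"ty":0,"tz":-0.1,"spin":0},{"tx":0,"ty":0,"tz":-0.2,"spin":0},{"tx":0,"ty":0,"tz":-0.3,"spin":0},{"tx":0,"ty":0,"tz":-0.4,"spin":0},{"tx":0,"ty":0,"tz":-0.5,"spin":0},{"tx":0,"ty":0,"tz":-0.6,"spin":0},{"tx":0,"ty":0,"tz":-0.7,"spin":0},{"tx":0,"ty":0,"tz":-0.8,"spin":0},{"tx":0,"ty":0,"tz":-0.9,"spin":0},{"tx":0,"ty":0,"tz":-0.95,"spin":0}]'
python3 -m creep '[{"tx":-0.07,"ty":0.08,"tz":0,"spin":0},{"tx":-0.14,"ty":0.16,"tz":0,"spin":0},{"tx":-0.21,"ty":0.24,"tz":0,"spin":0},{"tx":-0.28,"ty":0.32,"tz":0,"spin":0},{"tx":-0.35,"ty":0.4,"tz":0,"spin":0},{"tx":-0.42,"ty":0.5,"tz":0,"spin":0},{"tx":-0.49,"ty":0.58,"tz":0,"spin":0},{"tx":-0.56,"ty":0.66,"tz":0,"spin":0},{"tx":-0.63,"ty":0.74,"tz":0,"spin":0},{"tx":-0.68,"ty":0.82,"tz":0,"spin":0}]'
python3 -m creep '[{"tx":-0.07,"ty":0.08,"tz":0,"spin":-0.01},{"tx":-0.14,"ty":0.16,"tz":0,"spin":-0.02},{"tx":-0.21,"ty":0.24,"tz":0,"spin":-0.03},{"tx":-0.28,"ty":0.32,"tz":0,"spin":-0.04},{"tx":-0.35,"ty":0.4,"tz":0,"spin":-0.05},{"tx":-0.42,"ty":0.5,"tz":0,"spin":-0.057},{"tx":-0.49,"ty":0.58,"tz":0.1,"spin":-0.057},{"tx":-0.56,"ty":0.66,"tz":0.2,"spin":-0.057},{"tx":-0.68,"ty":0.82,"tz":0.3,"spin":-0.057},{"tx":-0.68,"ty":0.82,"tz":0.4,"spin":-0.057}]'
python3 - <<'E'
from h import *
p,M=tool(); print(p,"tooly ang",np.degrees(np.arctan2(M[1,1],M[0,1])),M[:,2])
I={n:viewer.get_image(n) for n in("wrist","scene","side")}
for n in I: cv2.imwrite(f"pics/{n}6.png",I[n])
P=p+[0,.002,-.0706]; cr=[]
for n in("scene","side"):
    u=proj(cam(n),P)[0]; print(n,u); x,y=int(u[0])-33,int(u[1])-50; print("crop",x,y)
    cr.append(cv2.resize(I[n][y:y+100,x:x+66],None,fx=6,fy=6,interpolation=cv2.INTER_CUBIC))
cv2.imwrite("pics/tip6.png",np.hstack(cr))
E
```

```text
t: 56.9
position: [0.4127, 0.2335, 0.1864]
eef_rot: [-0.0, 0.756, 0.654, 0.0]
force: [-0.5, -0.6, -1.4]
finger_gap: 0.0154
finger_force: 35.0
t: 58.15
position: [0.4842, 0.1537, 0.1856]
eef_rot: [-0.0, 0.756, 0.654, -0.0]
force: [-0.3, 0.1, -1.5]
finger_gap: 0.0157
finger_force: 35.0
t: 59.4
position: [0.5556, 0.0737, 0.1446]
eef_rot: [0.0, 0.696, 0.718, -0.0]
force: [0.2, 0.3, -1.3]
finger_gap: 0.0157
finger_force: 35.0
[0.5556128  0.07366658 0.1445517 ] tooly ang 1.8233233483737454 [-2.96115344e-04 -9.02914106e-04 -9.99999549e-01]
scene [387.76947201 244.44737206]
crop 354 194
side [321.63701366 289.96875342]
crop 288 239
```

View pics/wrist6.png

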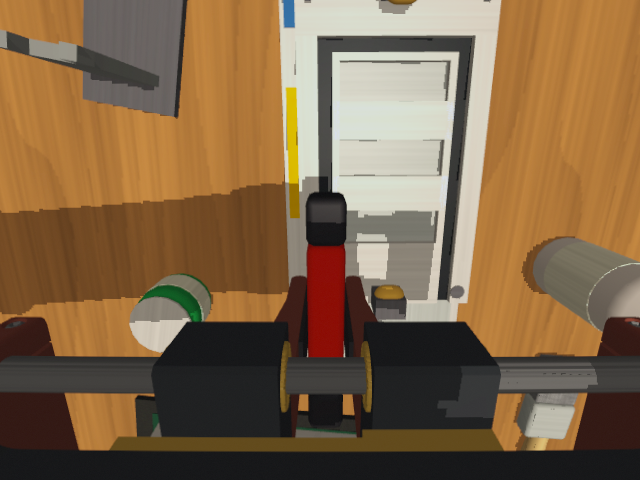

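View pics/tip6.png

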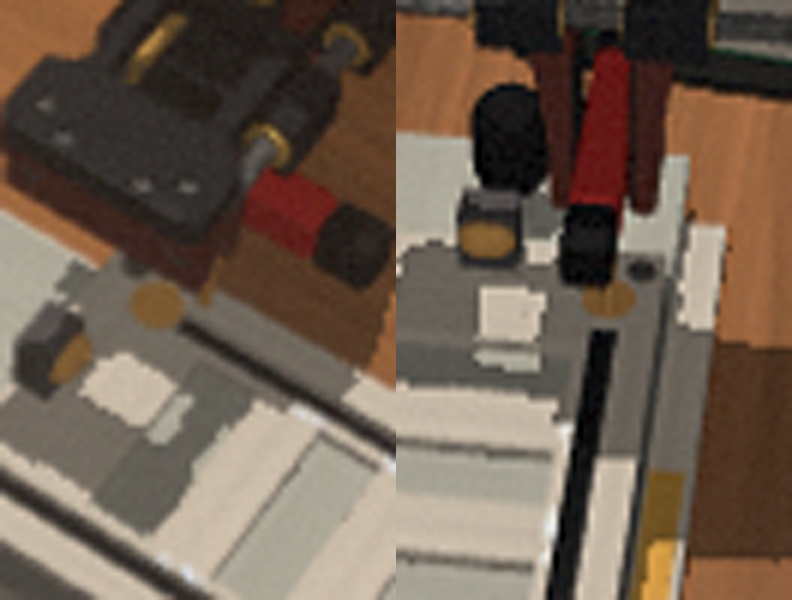

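The wrist view shows the bar held straight, with its far end at (326,193). The groove's leg 1 lies under it (centre column 325) and the cross leg is at row 43. The scene crop puts the tip at about (205,300) and the groove's closed end at (180,322).

Run:
```python
from h import *
np.set_printoptions(precision=4,suppress=True)
p,M=tool(); w=cam("wrist"); s=cam("scene"); z=p[2]
tb=p[2]-.0706
E=onz(w,[(326.5,196)],z+.0044+.010)[0]; print("bar end minus TCP in tool",(E-p)@M)
def loc(X): return (X-p)@M*1e3   # mm in tool axes
print("tip scene",loc(onz(s,[(388.2,244.2)],tb)))
c=lambda a:np.array(a)/6+[354,194]
print("scene closed end, leg1 pts",loc(onz(s,c([(180,322),(290,395)]),.06)))
print("wrist leg1 top..",loc(onz(w,[(324.5,60),(324.5,110),(325,170)],.06)))
print("wrist cross leg",loc(onz(w,[(397,43.5)],.06)),"leg3",loc(onz(w,[(463,60),(457,120),(447,230)],.06)))
F=np.array([(277,500)])
# dark mask edges along a few rows/cols for sub-pixel groove centres
im=cv2.imread("pics/wrist6.png").max(2)
for r in(60,90,130,160): print(r,[(i,int(im[r,i])) for i in range(310,342,2)])
```

```text
bar end minus TCP in tool [ 0.0557 -0.001  -0.0144]
tip scene [[ 0.4303  0.7748 70.5983]]
scene closed end, leg1 pts [[-5.5875  4.1781 84.6118]
 [38.4246  6.7166 84.6004]]
wrist leg1 top.. [[122.7662  -1.9668  84.61  ]
 [ 94.3039  -1.998   84.6137]
 [ 57.4154  -1.713   84.6176]]
wrist cross leg [[131.782   41.2605  84.5083]] leg3 [[122.9377  81.6037  84.4156]
 [ 88.496   81.3554  84.4205]
 [ 17.0945  81.7243  84.4285]]
60 [(310, 222), (312, 223), (314, 224), (316, 222), (318, 82), (320, 73), (322, 74), (324, 74), (326, 74), (328, 74), (330, 73), (332, 187), (334, 223), (336, 223), (338, 223), (340, 176)]
90 [(310, 224), (312, 224), (314, 224), (316, 224), (318, 104), (320, 76), (322, 78), (324, 77), (326, 77), (328, 76), (330, 78), (332, 187), (334, 224), (336, 224), (338, 224), (340, 213)]
130 [(310, 224), (312, 224), (314, 224), (316, 224), (318, 115), (320, 76), (322, 78), (324, 78), (326, 78), (328, 78), (330, 78), (332, 193), (334, 229), (336, 224), (338, 226), (340, 224)]
160 [(310, 223), (312, 223), (314, 224), (316, 224), (318, 170), (320, 74), (322, 76), (324, 75), (326, 76), (328, 74), (330, 75), (332, 186), (334, 224), (336, 224), (338, 224), (340, 213)]
```

```bash
python3 -m creep '[{"tx":0,"ty":0,"tz":0.03,"spin":0},{"tx":0,"ty":0,"tz":0.06,"spin":0},{"tx":0,"ty":0,"tz":0.08,"spin":0},{"tx":0,"ty":0,"tz":0.1,"spin":0},{"tx":0,"ty":0,"tz":0.12,"spin":0},{"tx":0,"ty":0,"tz":0.14,"spin":0},{"tx":0,"ty":0,"tz":0.15,"spin":0},{"tx":0,"ty":0,"tz":0.16,"spin":0},{"tx":0,"ty":0,"tz":0.16,"spin":0},{"tx":0,"ty":0,"tz":0.16,"spin":0}]'
python3 - <<'E'
from h import *
f=[]
p,M=tool(); print(p); s=observe(); print(s["force"],s["torque"])
I={n:viewer.get_image(n) for n in("scene","side")}
for n in I: cv2.imwrite(f"pics/{n}7.png",I[n])
E
```

```text
t: 60.8
position: [0.5552, 0.0751, 0.1297]
eef_rot: [0.0, 0.695, 0.719, 0.0]
force: [-0.4, -0.2, -1.2]
finger_gap: 0.0158
finger_force: 35.0
[0.55518389 0.07513555 0.12969473]
[-0.35933172 -0.23827965 -1.15232789] [-0.0540027   0.05379312  0.0163776 ]
```

```bash
python3 -m creep '[{"tx":0,"ty":0,"tz":0.01,"spin":0},{"tx":0,"ty":0,"tz":0.015,"spin":0},{"tx":0,"ty":0,"tz":0.02,"spin":0},{"tx":0,"ty":0,"tz":0.025,"spin":0},{"tx":0,"ty":0,"tz":0.03,"spin":0},{"tx":0,"ty":0,"tz":0.035,"spin":0},{"tx":0,"ty":0,"tz":0.04,"spin":0},{"tx":0,"ty":0,"tz":0.045,"spin":0},{"tx":0,"ty":0,"tz":0.045,"spin":0},{"tx":0,"ty":0,"tz":0.045,"spin":0}]'
```

```text
t: 62.15
position: [0.5551, 0.0751, 0.1251]
eef_rot: [-0.0, 0.695, 0.719, -0.0]
force: [-0.3, 0.2, -1.1]
finger_gap: 0.0155
finger_force: 35.0
```

```bash
python3 -m creep '[{"tx":0.033,"ty":0,"tz":0.003,"spin":0},{"tx":0.066,"ty":0,"tz":0.003,"spin":0},{"tx":0.099,"ty":0,"tz":0.003,"spin":0},{"tx":0.132,"ty":0,"tz":0.003,"spin":0},{"tx":0.165,"ty":0,"tz":0.003,"spin":0},{"tx":0.198,"ty":0,"tz":0.003,"spin":0},{"tx":0.231,"ty":0,"tz":0.003,"spin":0},{"tx":0.264,"ty":0,"tz":0.003,"spin":0},{"tx":0.297,"ty":0,"tz":0.003,"spin":0},{"tx":0.33,"ty":0,"tz":0.003,"spin":0}]'
python3 - <<'E'
from h import *
p,M=tool(); print(np.degrees(np.arctan2(M[1,1],M[0,1])),observe()["torque"])
E
```

```text
t: 63.4
position: [0.554, 0.1083, 0.1249]
eef_rot: [-0.0, 0.695, 0.719, 0.0]
force: [0.3, -0.8, 0.7]
finger_gap: 0.0158
finger_force: 35.0
1.9679692656048273 [-0.11704945  0.03140296  0.01252306]
```

```bash
python3 -m creep '[{"tx":0.033,"ty":0,"tz":0,"spin":0},{"tx":0.066,"ty":0,"tz":0,"spin":0},{"tx":0.099,"ty":0,"tz":0,"spin":0},{"tx":0.132,"ty":0,"tz":0,"spin":0},{"tx":0.165,"ty":0,"tz":0,"spin":0},{"tx":0.198,"ty":0,"tz":0,"spin":0},{"tx":0.231,"ty":0,"tz":0,"spin":0},{"tx":0.264,"ty":0,"tz":0,"spin":0},{"tx":0.297,"ty":0,"tz":0,"spin":0},{"tx":0.33,"ty":0,"tz":0,"spin":0}]'
python3 -m creep '[{"tx":0.033,"ty":0,"tz":0,"spin":0},{"tx":0.066,"ty":0,"tz":0,"spin":0},{"tx":0.099,"ty":0,"tz":0,"spin":0},{"tx":0.132,"ty":0,"tz":0,"spin":0},{"tx":0.165,"ty":0,"tz":0,"spin":0},{"tx":0.198,"ty":0,"tz":0,"spin":0},{"tx":0.231,"ty":0,"tz":0,"spin":0},{"tx":0.264,"ty":0,"tz":0,"spin":0},{"tx":0.297,"ty":0,"tz":0,"spin":0},{"tx":0.33,"ty":0,"tz":0,"spin":0}]'
python3 -m creep '[{"tx":0.033,"ty":0,"tz":0,"spin":0},{"tx":0.066,"ty":0,"tz":0,"spin":0},{"tx":0.099,"ty":0,"tz":0,"spin":0},{"tx":0.132,"ty":0,"tz":0,"spin":0},{"tx":0.165,"ty":0,"tz":0,"spin":0},{"tx":0.198,"ty":0,"tz":0,"spin":0},{"tx":0.231,"ty":0,"tz":0,"spin":0},{"tx":0.264,"ty":0,"tz":0,"spin":0},{"tx":0.285,"ty":0,"tz":0,"spin":0},{"tx":0.3,"ty":0,"tz":0,"spin":0}]'
```

```text
t: 64.65
position: [0.5529, 0.1413, 0.1249]
eef_rot: [-0.0, 0.695, 0.719, 0.0]
force: [0.2, 0.7, -1.7]
finger_gap: 0.0155
finger_force: 35.0
t: 65.9
position: [0.5517, 0.1743, 0.1248]
eef_rot: [-0.0, 0.695, 0.719, -0.0]
force: [-0.1, -0.0, -1.0]
finger_gap: 0.0157
finger_force: 35.0
t: 67.15
position: [0.5507, 0.2042, 0.1248]
eef_rot: [-0.0, 0.695, 0.719, -0.0]
force: [0.2, -0.4, -0.7]
finger_gap: 0.0156
finger_force: 35.0
```

```bash
python3 -m creep '[{"tx":0.003,"ty":0,"tz":0,"spin":0},{"tx":0.006,"ty":0,"tz":0,"spin":0},{"tx":0.009,"ty":0,"tz":0,"spin":0},{"tx":0.012,"ty":0,"tz":0,"spin":0},{"tx":0.015,"ty":0,"tz":0,"spin":0},{"tx":0.018,"ty":0,"tz":0,"spin":0},{"tx":0.02,"ty":0,"tz":0,"spin":0},{"tx":0.02,"ty":0,"tz":0,"spin":0},{"tx":0.02,"ty":0,"tz":0,"spin":0},{"tx":0.02,"ty":0,"tz":0,"spin":0}]'
```

```text
t: 68.4
position: [0.5506, 0.206, 0.1248]
eef_rot: [-0.0, 0.695, 0.719, -0.0]
force: [0.3, -0.1, -1.4]
finger_gap: 0.0157
finger_force: 35.0
```

```bash
python3 -m creep '[{"tx":0.003,"ty":0,"tz":0,"spin":0},{"tx":0.006,"ty":0,"tz":0,"spin":0},{"tx":0.009,"ty":0,"tz":0,"spin":0},{"tx":0.012,"ty":0,"tz":0,"spin":0},{"tx":0.015,"ty":0,"tz":0,"spin":0},{"tx":0.018,"ty":0,"tz":0,"spin":0},{"tx":0.02,"ty":0,"tz":0,"spin":0},{"tx":0.02,"ty":0,"tz":0,"spin":0},{"tx":0.02,"ty":0,"tz":0,"spin":0},{"tx":0.02,"ty":0,"tz":0,"spin":0}]'
```

```text
t: 69.65
position: [0.5506, 0.2077, 0.1248]
eef_rot: [0.0, 0.695, 0.719, -0.0]
force: [-0.4, -2.0, -0.6]
finger_gap: 0.0158
finger_force: 35.0
```

```bash
python3 -m creep '[{"tx":-0.01,"ty":0.0,"tz":0,"spin":0},{"tx":-0.02,"ty":0.01,"tz":0,"spin":0},{"tx":-0.022,"ty":0.04,"tz":0,"spin":0},{"tx":-0.022,"ty":0.07,"tz":0,"spin":0},{"tx":-0.022,"ty":0.1,"tz":0,"spin":0},{"tx":-0.022,"ty":0.135,"tz":0,"spin":0},{"tx":-0.022,"ty":0.17,"tz":0,"spin":0},{"tx":-0.022,"ty":0.205,"tz":0,"spin":0},{"tx":-0.022,"ty":0.24,"tz":0,"spin":0},{"tx":-0.022,"ty":0.275,"tz":0,"spin":0}]'
python3 -m creep '[{"tx":0,"ty":0.03,"tz":0,"spin":0},{"tx":0,"ty":0.06,"tz":0,"spin":0},{"tx":0,"ty":0.09,"tz":0,"spin":0},{"tx":0,"ty":0.12,"tz":0,"spin":0},{"tx":0,"ty":0.15,"tz":0,"spin":0},{"tx":0,"ty":0.18,"tz":0,"spin":0},{"tx":0,"ty":0.21,"tz":0,"spin":0},{"tx":0,"ty":0.24,"tz":0,"spin":0},{"tx":0,"ty":0.27,"tz":0,"spin":0},{"tx":0,"ty":0.3,"tz":0,"spin":0}]'
python3 -m creep '[{"tx":0,"ty":0.03,"tz":0,"spin":0},{"tx":0,"ty":0.06,"tz":0,"spin":0},{"tx":0,"ty":0.09,"tz":0,"spin":0},{"tx":0,"ty":0.12,"tz":0,"spin":0},{"tx":0,"ty":0.15,"tz":0,"spin":0},{"tx":0,"ty":0.18,"tz":0,"spin":0},{"tx":0,"ty":0.21,"tz":0,"spin":0},{"tx":0,"ty":0.235,"tz":0,"spin":0},{"tx":0,"ty":0.25,"tz":0,"spin":0},{"tx":0,"ty":0.26,"tz":0,"spin":0}]'
```

```text
t: 70.9
position: [0.5783, 0.2068, 0.1248]
eef_rot: [-0.0, 0.695, 0.719, -0.0]
force: [-0.3, -0.7, -1.1]
finger_gap: 0.0159
finger_force: 35.0
t: 72.15
position: [0.6083, 0.2079, 0.1249]
eef_rot: [0.0, 0.695, 0.719, 0.0]
force: [-0.1, 0.3, -1.1]
finger_gap: 0.016
finger_force: 35.0
t: 73.4
position: [0.6341, 0.2087, 0.1248]
eef_rot: [-0.0, 0.695, 0.719, -0.0]
force: [-0.8, 0.5, 0.2]
finger_gap: 0.0158
finger_force: 35.0
```

```bash
python3 -m creep '[{"tx":0,"ty":0.003,"tz":0,"spin":0},{"tx":0,"ty":0.006,"tz":0,"spin":0},{"tx":0,"ty":0.009,"tz":0,"spin":0},{"tx":0,"ty":0.012,"tz":0,"spin":0},{"tx":0,"ty":0.015,"tz":0,"spin":0},{"tx":0,"ty":0.018,"tz":0,"spin":0},{"tx":0,"ty":0.021,"tz":0,"spin":0},{"tx":0,"ty":0.025,"tz":0,"spin":0},{"tx":0,"ty":0.025,"tz":0,"spin":0},{"tx":0,"ty":0.025,"tz":0,"spin":0}]'
```

```text
t: 74.65
position: [0.6366, 0.2088, 0.1248]
eef_rot: [-0.0, 0.695, 0.719, 0.0]
force: [0.5, 0.2, -1.4]
finger_gap: 0.0163
finger_force: 35.0
```

```bash
python3 -m creep '[{"tx":-0.03,"ty":-0.005,"tz":0,"spin":0},{"tx":-0.06,"ty":-0.005,"tz":0,"spin":0},{"tx":-0.09,"ty":-0.005,"tz":0,"spin":0},{"tx":-0.12,"ty":-0.005,"tz":0,"spin":0},{"tx":-0.155,"ty":-0.005,"tz":0,"spin":0},{"tx":-0.19,"ty":-0.005,"tz":0,"spin":0},{"tx":-0.225,"ty":-0.005,"tz":0,"spin":0},{"tx":-0.26,"ty":-0.005,"tz":0,"spin":0},{"tx":-0.295,"ty":-0.005,"tz":0,"spin":0},{"tx":-0.33,"ty":-0.005,"tz":0,"spin":0}]'
python3 -m creep '[{"tx":-0.033,"ty":0,"tz":0,"spin":0},{"tx":-0.066,"ty":0,"tz":0,"spin":0},{"tx":-0.099,"ty":0,"tz":0,"spin":0},{"tx":-0.132,"ty":0,"tz":0,"spin":0},{"tx":-0.165,"ty":0,"tz":0,"spin":0},{"tx":-0.198,"ty":0,"tz":0,"spin":0},{"tx":-0.231,"ty":0,"tz":0,"spin":0},{"tx":-0.264,"ty":0,"tz":0,"spin":0},{"tx":-0.297,"ty":0,"tz":0,"spin":0},{"tx":-0.33,"ty":0,"tz":0,"spin":0}]'
```

```text
t: 75.9
position: [0.6373, 0.1756, 0.1249]
eef_rot: [-0.0, 0.695, 0.719, 0.0]
force: [0.1, 0.4, -0.5]
finger_gap: 0.0159
finger_force: 35.0
t: 77.15
position: [0.6384, 0.1427, 0.1249]
eef_rot: [-0.0, 0.695, 0.719, 0.0]
force: [-0.1, 0.6, -0.7]
finger_gap: 0.0158
finger_force: 35.0
```

```bash
python3 -m creep '[{"tx":-0.033,"ty":0,"tz":0,"spin":0},{"tx":-0.066,"ty":0,"tz":0,"spin":0},{"tx":-0.099,"ty":0,"tz":0,"spin":0},{"tx":-0.132,"ty":0,"tz":0,"spin":0},{"tx":-0.165,"ty":0,"tz":0,"spin":0},{"tx":-0.198,"ty":0,"tz":0,"spin":0},{"tx":-0.231,"ty":0,"tz":0,"spin":0},{"tx":-0.264,"ty":0,"tz":0,"spin":0},{"tx":-0.297,"ty":0,"tz":0,"spin":0},{"tx":-0.33,"ty":0,"tz":0,"spin":0}]'
python3 -m creep '[{"tx":-0.033,"ty":0,"tz":0,"spin":0},{"tx":-0.066,"ty":0,"tz":0,"spin":0},{"tx":-0.099,"ty":0,"tz":0,"spin":0},{"tx":-0.132,"ty":0,"tz":0,"spin":0},{"tx":-0.165,"ty":0,"tz":0,"spin":0},{"tx":-0.198,"ty":0,"tz":0,"spin":0},{"tx":-0.231,"ty":0,"tz":0,"spin":0},{"tx":-0.264,"ty":0,"tz":0,"spin":0},{"tx":-0.297,"ty":0,"tz":0,"spin":0},{"tx":-0.33,"ty":0,"tz":0,"spin":0}]'
python3 - <<'E'
from h import *
I={n:viewer.get_image(n) for n in("scene","side")}
p,M=tool(); cr=[]
for n in I:
    cv2.imwrite(f"pics/{n}8.png",I[n])
E
```

```text
t: 78.4
position: [0.6395, 0.1096, 0.1248]
eef_rot: [-0.0, 0.695, 0.719, -0.0]
force: [0.4, -0.8, -1.8]
finger_gap: 0.0161
finger_force: 35.0
t: 79.65
position: [0.6406, 0.0767, 0.1248]
eef_rot: [-0.0, 0.695, 0.719, 0.0]
force: [-0.7, -1.2, -0.5]
finger_gap: 0.0157
finger_force: 35.0
```

```bash
python3 -m creep '[{"tx":-0.01,"ty":0,"tz":0,"spin":0},{"tx":-0.02,"ty":0,"tz":0,"spin":0},{"tx":-0.03,"ty":0,"tz":0,"spin":0},{"tx":-0.03,"ty":0,"tz":0,"spin":0},{"tx":-0.03,"ty":0,"tz":-0.05,"spin":0},{"tx":-0.03,"ty":0,"tz":-0.15,"spin":0},{"tx":-0.03,"ty":0,"tz":-0.25,"spin":0},{"tx":-0.03,"ty":0,"tz":-0.4,"spin":0},{"tx":-0.03,"ty":0,"tz":-0.55,"spin":0},{"tx":-0.03,"ty":0,"tz":-0.62,"spin":0}]'
python3 -m creep '[{"tx":0.05,"ty":-0.07,"tz":0,"spin":0},{"tx":0.1,"ty":-0.15,"tz":0,"spin":0},{"tx":0.15,"ty":-0.22,"tz":0,"spin":0},{"tx":0.2,"ty":-0.3,"tz":0,"spin":0},{"tx":0.25,"ty":-0.38,"tz":0,"spin":0},{"tx":0.32,"ty":-0.46,"tz":0,"spin":0},{"tx":0.38,"ty":-0.53,"tz":0,"spin":0},{"tx":0.44,"ty":-0.6,"tz":0,"spin":0},{"tx":0.5,"ty":-0.67,"tz":0,"spin":0},{"tx":0.56,"ty":-0.74,"tz":0,"spin":0}]'
python3 -m creep '[{"tx":0.05,"ty":-0.07,"tz":0,"spin":0},{"tx":0.1,"ty":-0.15,"tz":0,"spin":0},{"tx":0.15,"ty":-0.22,"tz":0,"spin":0},{"tx":0.2,"ty":-0.3,"tz":0,"spin":0},{"tx":0.25,"ty":-0.38,"tz":0,"spin":0.01},{"tx":0.32,"ty":-0.46,"tz":0,"spin":0.02},{"tx":0.38,"ty":-0.53,"tz":0,"spin":0.03},{"tx":0.44,"ty":-0.6,"tz":0,"spin":0.04},{"tx":0.5,"ty":-0.67,"tz":0,"spin":0.05},{"tx":0.56,"ty":-0.74,"tz":0,"spin":0.057}]'
python3 - <<'E'
from h import *
p,M=tool(); print("yaw",np.degrees(np.arctan2(M[1,1],M[0,1])),delta([.4124,.2334,.0906]))
E
```

```text
t: 81.0
position: [0.6413, 0.0739, 0.1885]
eef_rot: [0.001, 0.695, 0.719, 0.001]
force: [0.5, 0.0, -1.9]
finger_gap: 0.0158
finger_force: 35.0
t: 82.25
position: [0.5644, 0.1277, 0.1869]
eef_rot: [-0.0, 0.695, 0.719, 0.0]
force: [-0.4, 0.1, -1.1]
finger_gap: 0.0161
finger_force: 35.0
t: 83.5
position: [0.4885, 0.181, 0.1869]
eef_rot: [-0.0, 0.757, 0.654, 0.0]
force: [0.1, 0.3, -0.8]
finger_gap: 0.0156
finger_force: 35.0
yaw -8.34127515077986 [ 0.408 -0.829  0.963]
```

```bash
python3 -m creep '[{"tx":0.04,"ty":-0.1,"tz":0,"spin":0},{"tx":0.08,"ty":-0.2,"tz":0,"spin":0},{"tx":0.12,"ty":-0.3,"tz":0,"spin":0},{"tx":0.17,"ty":-0.4,"tz":0,"spin":0},{"tx":0.22,"ty":-0.5,"tz":0,"spin":0},{"tx":0.27,"ty":-0.6,"tz":0,"spin":0},{"tx":0.32,"ty":-0.7,"tz":0,"spin":0},{"tx":0.37,"ty":-0.8,"tz":0,"spin":0},{"tx":0.408,"ty":-0.829,"tz":0,"spin":0},{"tx":0.408,"ty":-0.829,"tz":0,"spin":0}]'
python3 - <<'E'
from h import *
p,M=tool(); print("yaw",np.degrees(np.arctan2(M[1,1],M[0,1])),delta([.4124,.2334,.0906]))
cv2.imwrite("pics/wrist9.png",viewer.get_image("wrist"))
for n in("wrist6","wrist9"):
    i=cv2.imread(f"pics/{n}.png")[150:360,250:400].astype(int)
    m=(i[...,2]>120)&(i[...,1]<50)&(i[...,0]<50); y,x=np.nonzero(m)
    print(n,cv2.minAreaRect(np.c_[x,y].astype(np.float32)),x.min()+250,x.max()+250,y.min()+150)
E
```

```text
t: 84.75
position: [0.4128, 0.2334, 0.1869]
eef_rot: [0.0, 0.756, 0.654, 0.0]
force: [0.3, -0.4, -0.8]
finger_gap: 0.016
finger_force: 35.0
yaw -8.252541523885181 [-0.001 -0.004  0.963]
wrist6 ((75.5, 152.0), (108.0, 35.0), 90.0) 308 343 248
wrist9 ((76.0, 151.0), (110.0, 36.0), 90.0) 308 344 246
```

```bash
python3 -m creep '[{"tx":0,"ty":0,"tz":0.1,"spin":0},{"tx":0,"ty":0,"tz":0.2,"spin":0},{"tx":0,"ty":0,"tz":0.3,"spin":0},{"tx":0,"ty":0,"tz":0.4,"spin":0},{"tx":0,"ty":0,"tz":0.5,"spin":0},{"tx":0,"ty":0,"tz":0.6,"spin":0},{"tx":0,"ty":0,"tz":0.7,"spin":0},{"tx":0,"ty":0,"tz":0.8,"spin":0},{"tx":0,"ty":0,"tz":0.9,"spin":0},{"tx":0,"ty":0,"tz":0.95,"spin":0}]'
python3 -m creep '[{"tx":0,"ty":0,"tz":0.01,"spin":0},{"tx":0,"ty":0,"tz":0.01,"spin":0},{"tx":0,"ty":0,"tz":0.01,"spin":0},{"tx":0,"ty":0,"tz":0.01,"spin":0},{"tx":0,"ty":0,"tz":0.01,"spin":0},{"tx":0,"ty":0,"tz":0.01,"spin":0},{"tx":0,"ty":0,"tz":0.01,"spin":0},{"tx":0,"ty":0,"tz":0.01,"spin":0},{"tx":0,"ty":0,"tz":0.01,"spin":0},{"tx":0,"ty":0,"tz":0.01,"spin":0}]'
python3 -m creep '[{"tx":0,"ty":0,"tz":0,"spin":0},{"tx":0,"ty":0,"tz":0,"spin":0},{"tx":0,"ty":0,"tz":0,"spin":0},{"tx":0,"ty":0,"tz":0,"spin":0},{"tx":0,"ty":0,"tz":0,"spin":0},{"tx":0,"ty":0,"tz":-0.1,"spin":0},{"tx":0,"ty":0,"tz":-0.3,"spin":0},{"tx":0,"ty":0,"tz":-0.5,"spin":0},{"tx":0,"ty":0,"tz":-0.75,"spin":0},{"tx":0,"ty":0,"tz":-1,"spin":0}]' 0.4
python3 -m creep '[{"tx":0.2,"ty":0.2,"tz":-0.1,"spin":0},{"tx":0.4,"ty":0.4,"tz":-0.2,"spin":0},{"tx":0.6,"ty":0.6,"tz":-0.3,"spin":0},{"tx":0.8,"ty":0.8,"tz":-0.4,"spin":0},{"tx":1,"ty":1,"tz":-0.5,"spin":0},{"tx":1,"ty":1,"tz":-0.5,"spin":0},{"tx":1,"ty":1,"tz":-0.5,"spin":0},{"tx":1,"ty":1,"tz":-0.5,"spin":0},{"tx":1,"ty":1,"tz":-0.5,"spin":0},{"tx":1,"ty":1,"tz":-0.5,"spin":0}]'
python3 - <<'E'
from h import *
cv2.imwrite("pics/final.png",viewer.get_image("scene"))
E
```

```text
t: 86.05
position: [0.4126, 0.2329, 0.0911]
eef_rot: [-0.0, 0.756, 0.654, -0.0]
force: [1.7, 0.6, -0.1]
finger_gap: 0.0155
finger_force: 35.0
t: 87.3
position: [0.4128, 0.2331, 0.0908]
eef_rot: [-0.0, 0.756, 0.654, 0.0]
force: [-0.4, -0.1, -1.2]
finger_gap: 0.0157
finger_force: 35.0
t: 88.55
position: [0.4128, 0.233, 0.1923]
eef_rot: [0.0, 0.756, 0.654, 0.0]
force: [-0.1, 0.3, -0.2]
finger_gap: 0.0529
finger_force: 0.0
t: 89.8
position: [0.5259, 0.3174, 0.2409]
eef_rot: [-0.0, 0.756, 0.654, -0.0]
force: [-0.1, -0.3, -0.6]
finger_gap: 0.053
finger_force: 0.0
```

View pics/final.png

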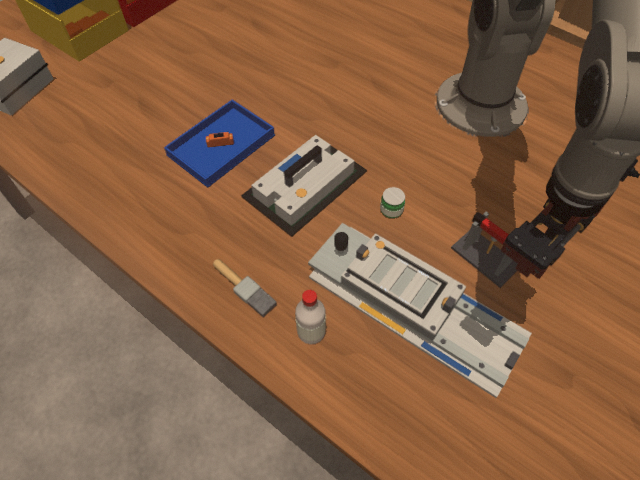

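The housing lies in the tray at (220,139), the top is square on the mat, and the pick is back in its rest at (490,230). The shuttle is still at the stripping end and the bystanders have not moved.

```bash
python3 -c "
from bench import ticket
print(ticket.sign_off())"
```

```text
the job is handed in; nothing more can be done
None
```

I handed the job in at about 90 s, with no verdict returned: the mould is home at the yellow end, the top half is on the mat, the one housing present is in the tray, the groove is traced from point 1 to point 7, the pick is back in its rest, and the bottle, tin and brush look unmoved in the last picture.

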